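# Lay, gauge and sort carved printing blocks

### The job

Get the carved printing blocks that stand on end on the bench ready for printing: first push every one over, high on its carved side and without lifting it, so that it lies on its back with the carving up. Then work along the row from the robot's left to its right and lower the bridge gauge gently astride each block, feet on the bench, to read its height. Lay the full-height blocks (32 mm) flat in the galley tray and the low ones (24 mm) flat on the backing card, always carving up, stand the gauge back on the bench clear of everything, and leave the jars and other things alone.

Things in the scene. Friction and masses are not known exactly. Their poses are not given: they have to be found in the camera images.
- block_a: printing block, first (leftmost) in the row from the robot's left (+y), may be absent: 62 mm wide, 96 long; 32 or 24 thick (the gauge tells). One 62 x 96 face has a grey carved lino sheet, the other (the back) is bare wood. Origin: middle of the back. Body x points out of the carving (up when lying on its back), y across the width, z along the length. Stands on end at the start, origin 48 mm up
- block_b: printing block, second in the row from the robot's left (+y), may be absent: see block_a. Each block stands with its carving facing away from the robot (body x along +x within 0.45 rad); behind its back, towards the robot, is free room to fall
- block_c: printing block, third in the row from the robot's left (+y), may be absent: see block_a. Blocks weigh 0.06 to 0.18 kg
- block_d: printing block, fourth (rightmost) in the row from the robot's left (+y), may be absent: see block_a
- gauge: loose bridge height gauge, 0.48 kg: steel bridge along its y, 118 mm over all, on two feet 84 mm long in x and 92 mm apart inside; bridge underside 58 mm up, middle boss 46. Gripped by the black handle, 28 x 28 mm square, 74 to 118 mm up (cap to 122). Origin: under its middle, level with the soles; z up. Stood astride a lying block, bridge across the 62 mm width, the plunger touches the carving
- plunger (a joint): gauge reading in m: height of the sprung plunger's 18 mm round foot above the soles, less 1 mm. 0 = fully down; feet on the bench astride a block: about 0.031 for a full-height, 0.023 for a low one; stop at 0.042. Spring 0.6 N at 0, 1.6 N at 0.031. A brass pointer shows it on the scale plate on the +x side
- galley: galley: shallow aluminium tray, loose, 0.6 kg, 160 mm in its x by 220 mm in its y, walls and floor 4 mm thick, rim 15 mm high. Origin: centre of the underside. Two blocks fit side by side, their length along its x. On the left or right of the gauge
- card: backing card: flat brown card fixed to the bench, 160 mm in its x by 220 mm in its y, 4 mm thick. Origin: centre of the underside. Two blocks fit side by side, their length along its x. On the other side of the gauge from the galley
- ink_near: small jar of ink, 40 mm across, 70 mm tall; origin at the centre of its underside; not to be disturbed
- ink_far: jar of ink, 44 mm across, 75 mm tall; origin at the centre of its underside; not to be disturbed
- paint_jar: jar of paint, 58 mm across, 68 mm tall; origin at the centre of its underside; not to be disturbed
- tape: roll of masking tape lying flat, 96 mm across, 24 mm high; origin at the centre of its underside; not to be disturbed
- dish: small white dish, 90 mm across, 20 mm high; origin at the centre of its underside; not to be disturbed
- water_pot: clear water pot, 76 mm across, 75 mm tall; origin at the centre of its underside; not to be disturbed

How it is judged:
On the way, in this order (a step that is already met when the one before it is completed fails the run):
1. every block lies flat on its back, carving up (angle between each of block_a, block_b, block_c, block_d's own x axis and vertical below 0.1 rad and height (world z) of each of block_a, block_b, block_c, block_d below 0.01 m), for 0.2 s.
2. the gauge stands level astride block_a, feet on the bench, plunger on the carving (left to right) (angle between block_a's own x axis and vertical below 0.1 rad and contact force between gauge and block_a above 0.3 N and angle between the z axis of gauge and the x axis of block_a, either way round below 0.06 rad and x of gauge in the frame of block_a between -0.004 and 0.004 m and z of gauge in the frame of block_a between -0.042 and 0.042 m and y of gauge in the frame of block_a between -0.028 and 0.028 m), for 0.3 s.
3. the gauge stands level astride block_b, feet on the bench, plunger on the carving (left to right) (angle between block_b's own x axis and vertical below 0.1 rad and contact force between gauge and block_b above 0.3 N and angle between the z axis of gauge and the x axis of block_b, either way round below 0.06 rad and x of gauge in the frame of block_b between -0.004 and 0.004 m and z of gauge in the frame of block_b between -0.042 and 0.042 m and y of gauge in the frame of block_b between -0.028 and 0.028 m), for 0.3 s.
4. the gauge stands level astride block_c, feet on the bench, plunger on the carving (left to right) (angle between block_c's own x axis and vertical below 0.1 rad and contact force between gauge and block_c above 0.3 N and angle between the z axis of gauge and the x axis of block_c, either way round below 0.06 rad and x of gauge in the frame of block_c between -0.004 and 0.004 m and z of gauge in the frame of block_c between -0.042 and 0.042 m and y of gauge in the frame of block_c between -0.028 and 0.028 m), for 0.3 s.
5. the gauge stands level astride block_d, feet on the bench, plunger on the carving (left to right) (angle between block_d's own x axis and vertical below 0.1 rad and contact force between gauge and block_d above 0.3 N and angle between the z axis of gauge and the x axis of block_d, either way round below 0.06 rad and x of gauge in the frame of block_d between -0.004 and 0.004 m and z of gauge in the frame of block_d between -0.042 and 0.042 m and y of gauge in the frame of block_d between -0.028 and 0.028 m), for 0.3 s.
At the end, for the whole second after the job is handed in: each full-height block lies carving up (within 0.1 rad of level) on the galley's floor, its middle within 55 mm (x) and 85 mm (y) of the galley's centre; low ones likewise on the card; the gauge stands upright on the bench, plunger fully down; all at rest (angle between each of block_a, block_c, block_b, block_d's own x axis and vertical below 0.1 rad and x of block_a in the frame of galley between -0.055 and 0.055 m and y of block_a in the frame of galley between -0.085 and 0.085 m and z of block_a in the frame of galley between 0.002 and 0.009 m and x of block_c in the frame of galley between -0.055 and 0.055 m and y of block_c in the frame of galley between -0.085 and 0.085 m and z of block_c in the frame of galley between 0.002 and 0.009 m and x of block_b in the frame of card between -0.055 and 0.055 m and y of block_b in the frame of card between -0.085 and 0.085 m and z of block_b in the frame of card between 0.002 and 0.009 m and x of block_d in the frame of card between -0.055 and 0.055 m and y of block_d in the frame of card between -0.085 and 0.085 m and z of block_d in the frame of card between 0.002 and 0.009 m and linear speed of each of block_a, block_b, block_c, block_d, gauge below 0.02 m/s and angle between each of gauge, galley's own z axis and vertical below 0.06 rad and height (world z) of gauge below 0.003 m and value of joint plunger below 0.005 m); the robot touches nothing.
It fails at once if a block is lifted off the bench before it lies on its back ((height (world z) of block_a above 0.07 m and angle between block_a's own x axis and vertical above 0.6 rad) or (height (world z) of block_b above 0.07 m and angle between block_b's own x axis and vertical above 0.6 rad) or (height (world z) of block_c above 0.07 m and angle between block_c's own x axis and vertical above 0.6 rad) or (height (world z) of block_d above 0.07 m and angle between block_d's own x axis and vertical above 0.6 rad)).
It fails at once if a block is turned on its carved face (angle between any of block_a, block_b, block_c, block_d's own x axis and vertical above 2.4 rad).
It fails at once if the gauge is slammed down on a block (more than 20 N) (contact force between gauge and block_a above 20 N or contact force between gauge and block_b above 20 N or contact force between gauge and block_c above 20 N or contact force between gauge and block_d above 20 N).
It fails at once if another thing on the bench is moved more than 40 mm or knocked over (distance of any of ink_near, ink_far, paint_jar, tape, dish, water_pot from where it was at the start of the episode above 0.04 m or angle between any of ink_near, ink_far, paint_jar, tape, dish, water_pot's own z axis and vertical above 0.5 rad).
Of block_a, block_b, block_c, block_d only 3 to 4 are there at a start; the rules pass over those that are not, and their reading is None.
At some moment in a run one of gauge, galley may be knocked a few centimetres aside while the robot is not near it.
It also fails if it takes over 210 s, if anything falls off the work surface, if the arm or the gripper's body presses on something with over 40 N, if the wrist force passes 120 N, or if a joint passes its speed limit or range.

### The arm

A 6-joint arm with a two-finger parallel gripper is mounted at the origin on the work surface. World frame = base frame: x ahead of the robot, y to its left, z up, the work surface at z = 0. Lengths are in m, angles in rad, forces in N, time in s.
With the tool pointing down it reaches from about 0.35 to 0.775 m from the base axis. Payload 5.5 kg.
Tool frame: the origin (TCP) lies on the centre line of the jaws, within the pads' length; the fingertips stand 17 mm ahead of it and the grasp point (between the pads) lies 2 mm behind it (robot.finger_overhang is the z of the fingertips in the tool frame, in m); z points along the fingers, y is the direction in which the jaws open and shut (so a half turn about z gives the same grasp; the last joint's range is limited). The gripper opens to 85 mm and grips with 20 to 120 N. Pads are 22 mm wide; open, the fingers measure 114 mm over their backs; the gripper's body (76 mm by 85 mm) begins 54 mm behind the grasp point. The pads swing forward as they close: fully open they stand 13 mm farther back than shut.
Start: joints at [-1.424, 0.313, 0.046, 1.304, 0, 1.431], TCP at [0.163, -0.552, 0.248] pointing down, gripper open.
Joint ranges: [-2.76, 2.76], [-0.86, 1.69], [-1.03, 1.26], [-2.2, 2.34], [-1.47, 1.5], [-3.14, 3.14]. Speed limits (rad/s): [2.57, 2.57, 3.14, 3.14, 3.14, 3.14].

### API

Orientations are given as a unit quaternion [w, x, y, z].
In Python, from plant import robot gives the robot as it stands. The module is installed in compiled form; this text tells all that it offers.
- The arm moves only by the tool play_rows, never from a script. Its argument "commands" is a list of rows, each an object with "xyz": the shift along the tool's x, y, z in m, a list of three; "twist": the turn, a rotation vector about the tool's x, y, z in degrees, a list of three; "grip": the finger opening in m, from 0 to 0.0854. A call has 1 to 8 rows; each row shifts and turns the pose as measured when the row begins, along the tool's axes as they then stand; what a row does not reach is not made up. A row lasts 1/12 s, in which the tool goes at most 41.7 mm and 7.16 degrees, less where a joint would pass 70% of its speed; a pose out of reach is approached as far as the arm can. A call is refused whole if a number of a shift passes 0.0417 or a number of a turn 7.16, either way. A call with a gripper value outside its range is refused whole. The fingers move at their own pace and stop on an object; "squeeze" is the grip in N (left out, the last holds). Time passes only in rows, so rows that do not move let the fingers close. It gives the time, the measured TCP pose, the force and the opening at its end, in the units of the state.
- robot.observe(): the state, without advancing time (a new reading comes with each control period).
- robot.camera(name): name is "side" or "top"; returns the picture (384x512x3 uint8, red, green, blue); there is no depth.
- robot.get_calibration(name): a dict with "camera_matrix" (3x3 intrinsics, pixels), "R" (3x3) and "t" (3): a world point X has camera coordinates R X + t. Camera axes: x right, y down, z forward; pixel columns grow to the right and rows downward; lengths in m; the calibration is good to about 2 mm. A picture is of the moment at which its call begins. get_calibration takes no time and is no camera call.
- robot.job_done(): hands the job in, once; it reports no verdict.
The state is a dict: "time": time; "joint_pos": joint angles; "joint_vel": joint speeds; "effort": joint torques, N m; "ee_pos": TCP position; "orientation": TCP orientation; "wrist_force": force on the tool from outside, world axes, zero at the start; "wrist_torque": the same for the moment, N m; "opening": finger opening in m.
Only numpy, scipy, OpenCV 4.12 (cv2) and the standard library are available. Lean on these libraries where they do the work, as an engineer would, in place of code of your own. Each camera call takes 0.05 s, during which the arm holds its last target. There are 200 camera calls.

## Working session

There is one attempt and no reset: what is moved stays moved. The work goes in short steps, Python scripts to look and compute and a tool call to move; the robot and the scene stay as the last step left them, time stands still between calls to the robot, and variables do not carry over. Pictures are saved under pics/ and viewed, about 12 in all and at most 16, crops included, and the job is handed in when it is done.

Besides the shell and the picture viewer there is one more tool, called after "Call:" by a JSON object that holds its "fn" and its "kwargs". play_rows: Moves the arm, as the interface text tells. Its arguments: {"type":"object","properties":{"commands":{"type":"array"},"squeeze":{"type":"number"}},"required":["commands"]}

```bash
mkdir -p pics; ls; cat > h.py <<'E'
import numpy as np, cv2
from plant import robot
def cal(n):
    c=robot.get_calibration(n); return [np.array(c[k]) for k in("camera_matrix","R","t")]
def snap(n,f=None):
    im=np.array(robot.camera(n))[:,:,::-1].copy()
    if f: cv2.imwrite('pics/'+f,im)
    return im
def proj(n,X):
    K,R,t=cal(n); p=K@(R@np.array(X,float)+t); return p[:2]/p[2]
def at_z(n,uv,z):
    K,R,t=cal(n); d=R.T@np.linalg.inv(K)@[uv[0],uv[1],1]; o=-R.T@t
    return o+d*(z-o[2])/d[2]
def tri(a,b):
    A=[];B=[]
    for n,uv in(("side",a),("top",b)):
        K,R,t=cal(n); d=R.T@np.linalg.inv(K)@[uv[0],uv[1],1]; d/=np.linalg.norm(d); P=np.eye(3)-np.outer(d,d)
        A.append(P);B.append(P@(-R.T@t))
    return np.linalg.lstsq(np.vstack(A),np.hstack(B),rcond=None)[0]
E
python3 - <<'E'
from h import *
a=snap("top","top0.png");b=snap("side","side0.png")
for n in("top","side"):
    K,R,t=cal(n);print(n,K.round(1).tolist(),(-R.T@t).round(3),R[2].round(3),R[0].round(2))
cv2.imwrite('pics/t0.png',cv2.resize(a,(800,600)));cv2.imwrite('pics/s0.png',cv2.resize(b,(800,600)))
s=robot.observe();print(s)
E
```

```text
pics
top [[436.5, 0.0, 253.9], [0.0, 436.5, 192.9], [0.0, 0.0, 1.0]] [0.499 0.004 1.388] [ 0.058 -0.009 -0.998] [-0.02 -1.    0.01]
side [[425.3, 0.0, 265.2], [0.0, 425.3, 193.2], [0.0, 0.0, 1.0]] [0.194 0.771 1.04 ] [ 0.283 -0.582 -0.762] [-0.89 -0.45  0.01]
{'time': 0.1, 'joint_pos': array([-1.42361409e+00,  3.13931749e-01,  4.51010864e-02,  1.30360321e+00,
       -5.28649937e-06,  1.43117925e+00]), 'joint_vel': array([-0.00095099, -0.0020975 ,  0.00407839, -0.00107668,  0.00042194,
        0.00021872]), 'effort': array([ 2.37216896e-03, -4.81726813e+01,  2.99242687e+01,  1.27151681e-02,
       -1.60200570e-04,  2.99799055e-06]), 'ee_pos': array([ 0.16257511, -0.55109512,  0.24749783]), 'orientation': array([-8.18758736e-04,  9.89735544e-01,  1.42908652e-01, -5.74030476e-06]), 'wrist_force': array([-0.23790393, -1.41936744,  1.07100685]), 'wrist_torque': array([-0.01713355,  0.007231  , -0.02504965]), 'opening': 0.08510437241887199}
```

View pics/t0.png

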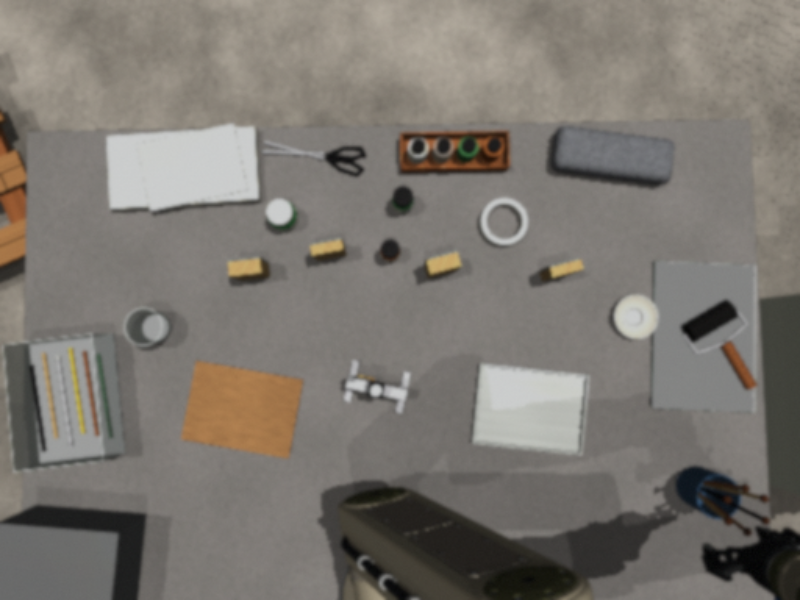

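View pics/s0.png

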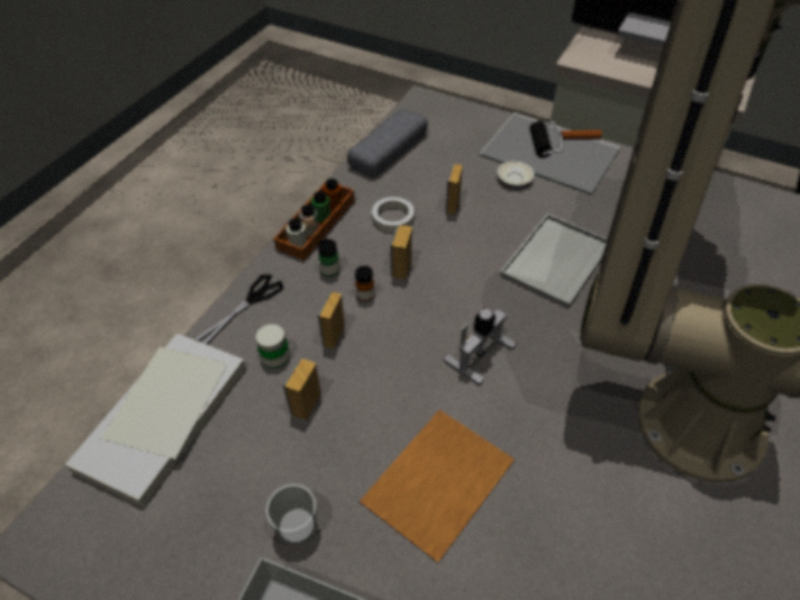

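The top view shows four blocks, at (245,268), (326,248), (443,263) and (566,268) in the 800-px picture. The card is at left (243,408), the galley at right (531,408) and the gauge at (376,388). The small ink jar stands between b and c at (390,250).

```bash
python3 - <<'E'
from h import *
im=cv2.imread('pics/top0.png');s=512/800
hsv=cv2.cvtColor(im,cv2.COLOR_BGR2HSV)
m=cv2.inRange(hsv,(12,70,110),(30,255,255))
n,l,st,c=cv2.connectedComponentsWithStats(m)
for i in range(1,n):
    if st[i,4]<40: continue
    p=np.argwhere(l==i)[:,::-1].astype(np.float32)
    if st[i,4]>1000:
        r=cv2.boxPoints(cv2.minAreaRect(p));print('card',[at_z("top",q,.004)[:2].round(3).tolist() for q in r],at_z("top",c[i],.004).round(3));continue
    w=np.array([at_z("top",q,.096)[:2] for q in p]).astype(np.float32)
    (cx,cy),(a,b),ang=cv2.minAreaRect(w)
    print(i,c[i].round(1),st[i,4],'ctr',round(cx,3),round(cy,3),'size',round(a,3),round(b,3),'ang',round(ang,1))
def C(n,u,v): return at_z("top",(u*s,v*s),n).round(3)
for nm,z,u,v in[("inknear",.07,390,249),("inkfar",.075,403,197),("paint",.068,280,212),("tape",.024,504,222),("dish",.02,636,317),("water",.075,146,325)]: print(nm,C(z,u,v))
for q in[(480,364),(590,373),(583,454),(472,447)]: print('gal',C(.015,*q))
rows=[]
for (u,v) in[(245,268),(326,248),(443,263),(566,268)]:
    x,y=int(u*s),int(v*s); rows.append(cv2.resize(im[y-16:y+16,x-24:x+24],(400,266),interpolation=cv2.INTER_CUBIC))
cv2.imwrite('pics/bl.png',np.vstack([np.hstack(rows[:2]),np.hstack(rows[2:])]))
g=cv2.resize(im[int(345*s):int(425*s),int(330*s):int(425*s)],(600,510),interpolation=cv2.INTER_CUBIC);cv2.imwrite('pics/g0.png',g);print(int(345*s),int(330*s),600/(int(425*s)-int(330*s)),510/(int(425*s)-int(345*s)))
E
```

```text
13 [309.1  92.2] 40 ctr 0.87 -0.179 size 0.032 0.022 ang 10.8
18 [  6.6 108.6] 351 ctr 0.842 0.722 size 0.082 0.048 ang 0.8
31 [  8.2 147.8] 562 ctr 0.731 0.721 size 0.143 0.047 ang 0.7
33 [208.5 158.2] 152 ctr 0.681 0.126 size 0.021 0.064 ang 10.3
34 [283.6 168.2] 207 ctr 0.647 -0.097 size 0.029 0.064 ang 13.0
35 [156.3 170.9] 208 ctr 0.645 0.281 size 0.029 0.063 ang 5.3
36 [362.2 171.6] 152 ctr 0.631 -0.331 size 0.022 0.063 ang 12.9
38 [ 48.8 249.9] 180 ctr 0.419 0.598 size 0.16 0.009 ang 9.1
39 [473.2 233.7] 50 ctr 0.439 -0.653 size 0.081 0.011 ang 27.5
40 [ 31.6 253.1] 129 ctr 0.411 0.648 size 0.154 0.007 ang 9.1
card [[0.312, 0.433], [0.472, 0.403], [0.427, 0.184], [0.268, 0.215]] [0.369 0.309 0.004]
inknear [0.678 0.004 0.07 ]
inkfar [ 0.779 -0.023  0.075]
paint [0.755 0.217 0.068]
tape [ 0.735 -0.227  0.024]
dish [ 0.538 -0.488  0.02 ]
water [0.54  0.475 0.075]
gal [ 0.45  -0.172  0.015]
gal [ 0.427 -0.393  0.015]
gal [ 0.267 -0.373  0.015]
gal [ 0.286 -0.152  0.015]
220 211 9.836065573770492 9.807692307692308
```

View pics/bl.png

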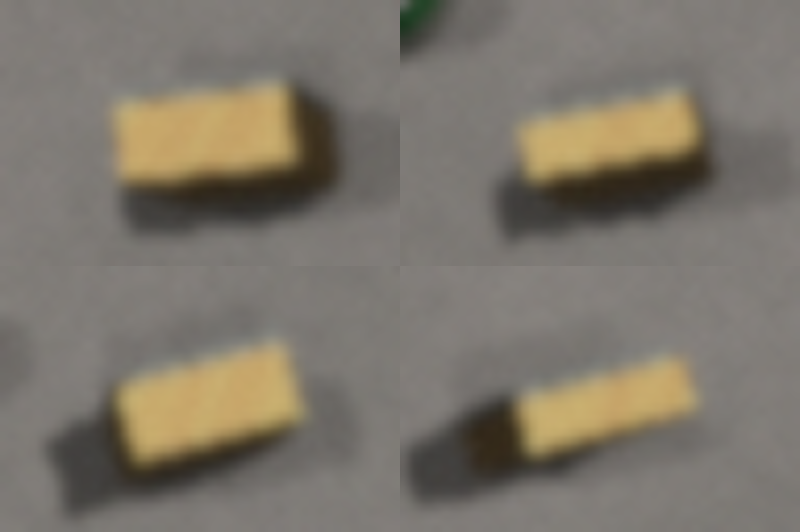

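View pics/g0.png

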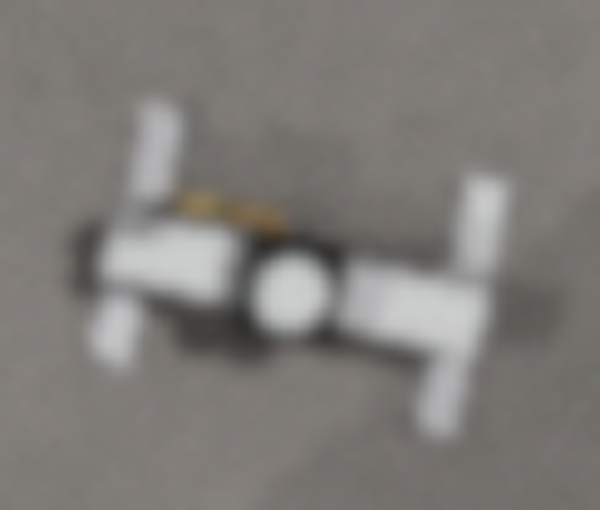

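```bash
cat >> h.py <<'E'
from scipy.spatial.transform import Rotation as Ro
def pose():
    s=robot.observe();q=s['orientation'];return np.array(s['ee_pos']),Ro.from_quat([q[1],q[2],q[3],q[0]]).as_matrix(),s
def yaw():
    _,R,_=pose();return np.degrees(np.arctan2(R[1,0],R[0,0]))
def todo(T,yw=None):
    """tool shift and z twist to reach world T, and yaw (deg); shift given along the axes after the twist"""
    p,R,s=pose(); y0=yaw(); y1=y0 if yw is None else yw
    a=np.radians(y1);Rx=np.array([[np.cos(a),np.sin(a),0],[np.sin(a),-np.cos(a),0],[0,0,-1]])
    print('t',round(s['time'],1),'p',p.round(4),'yaw',round(y0,1),'tilt',R[2].round(3),'open',round(s['opening'],4),'F',np.round(s['wrist_force'],1))
    print(' twist z',round(y0-y1,2),' shift',(Rx.T@(np.array(T)-p)).round(4))
E
python3 - <<'E'
from h import *
print(robot.finger_overhang)
n=np.array([np.cos(np.radians(13)),np.sin(np.radians(13))])
P=np.array([.631,-.331])+.048*n
todo([*P,.2],13)
E
```

```text
0.017
t 0.1 p [ 0.1626 -0.5511  0.2475] yaw 16.4 tilt [ 0.    -0.002 -1.   ] open 0.0851 F [-0.2 -1.4  1.1]
 twist z 3.43  shift [ 0.5539 -0.1091  0.0475]
```

Call:
{"fn": "play_rows", "kwargs": {"commands": [{"xyz": [0, 0, 0], "twist": [0, 0, 3.4], "grip": 0}, {"xyz": [0.038, -0.0075, 0], "twist": [0, 0, 0], "grip": 0}, {"xyz": [0.038, -0.0075, 0], "twist": [0, 0, 0], "grip": 0}, {"xyz": [0.038, -0.0075, 0], "twist": [0, 0, 0], "grip": 0}, {"xyz": [0.038, -0.0075, 0], "twist": [0, 0, 0], "grip": 0}, {"xyz": [0.038, -0.0075, 0], "twist": [0, 0, 0], "grip": 0}, {"xyz": [0.038, -0.0075, 0], "twist": [0, 0, 0], "grip": 0}, {"xyz": [0.038, -0.0075, 0], "twist": [0, 0, 0], "grip": 0}]}}

```text
time: 0.77
ee_pos: [0.4114, -0.4411, 0.2426]
orientation: [-0.004, 0.995, 0.103, -0.002]
wrist_force: [1.4, -0.3, 0.1]
opening: 0.0004
```

Call:
{"fn": "play_rows", "kwargs": {"commands": [{"xyz": [0.038, -0.0075, 0], "twist": [0, 0, 0], "grip": 0}, {"xyz": [0.038, -0.0075, 0], "twist": [0, 0, 0], "grip": 0}, {"xyz": [0.038, -0.0075, 0], "twist": [0, 0, 0], "grip": 0}, {"xyz": [0.038, -0.0075, 0], "twist": [0, 0, 0], "grip": 0}, {"xyz": [0.038, -0.0075, 0], "twist": [0, 0, 0], "grip": 0}, {"xyz": [0.038, -0.0075, 0], "twist": [0, 0, 0], "grip": 0}]}}

```text
time: 1.27
ee_pos: [0.6343, -0.3424, 0.2387]
orientation: [-0.005, 0.995, 0.103, -0.004]
wrist_force: [-0.3, -1.5, 0.6]
opening: 0.0
```

```bash
python3 - <<'E'
from h import *
n=np.array([np.cos(np.radians(13)),np.sin(np.radians(13))])
P=np.array([.631,-.331])+.048*n
todo([*P,.092],13)
E
```

```text
t 1.3 p [ 0.6343 -0.3424  0.2387] yaw 11.8 tilt [-0.007 -0.012 -1.   ] open 0.0 F [-0.3 -1.5  0.6]
 twist z -1.16  shift [ 0.0473 -0.0119  0.1467]
```

Call:
{"fn": "play_rows", "kwargs": {"commands": [{"xyz": [0.024, -0.006, 0], "twist": [0, 0, -1.2], "grip": 0}, {"xyz": [0.024, -0.006, 0], "twist": [0, 0, 0], "grip": 0}, {"xyz": [0, 0, 0.036], "twist": [0, 0, 0], "grip": 0}, {"xyz": [0, 0, 0.036], "twist": [0, 0, 0], "grip": 0}, {"xyz": [0, 0, 0.036], "twist": [0, 0, 0], "grip": 0}, {"xyz": [0, 0, 0.036], "twist": [0, 0, 0], "grip": 0}, {"xyz": [0, 0, 0], "twist": [0, 0, 0], "grip": 0}]}}

```text
time: 1.85
ee_pos: [0.6934, -0.3099, 0.0875]
orientation: [-0.004, 0.993, 0.121, 0.0]
wrist_force: [-1.7, 1.2, -2.6]
opening: -0.0003
```

```bash
python3 - <<'E'
from h import *
n=np.array([np.cos(np.radians(13)),np.sin(np.radians(13))])
P=np.array([.631,-.331])-.045*n
todo([*P,.092],13)
E
```

```text
t 1.9 p [ 0.6934 -0.3099  0.0875] yaw 13.9 tilt [ 0.001 -0.008 -1.   ] open -0.0003 F [-1.7  1.2 -2.6]
 twist z 0.94  shift [-0.1105  0.0065 -0.0045]
```

Call:
{"fn": "play_rows", "kwargs": {"commands": [{"xyz": [-0.012, 0.003, -0.001], "twist": [0, 0, 0.9], "grip": 0}, {"xyz": [-0.014, 0.003, -0.001], "twist": [0, 0, 0], "grip": 0}, {"xyz": [-0.014, 0.0, -0.001], "twist": [0, 0, 0], "grip": 0}, {"xyz": [-0.014, 0, 0], "twist": [0, 0, 0], "grip": 0}, {"xyz": [-0.014, 0, 0], "twist": [0, 0, 0], "grip": 0}, {"xyz": [-0.014, 0, 0], "twist": [0, 0, 0], "grip": 0}, {"xyz": [-0.014, 0, 0], "twist": [0, 0, 0], "grip": 0}, {"xyz": [-0.014, 0, 0], "twist": [0, 0, 0], "grip": 0}]}}

```text
time: 2.52
ee_pos: [0.5853, -0.3407, 0.0955]
orientation: [-0.005, 0.993, 0.115, -0.002]
wrist_force: [0.4, -0.2, 0.5]
opening: 0.0001
```

Call:
{"fn": "play_rows", "kwargs": {"commands": [{"xyz": [0, 0, 0], "twist": [0, 0, 0], "grip": 0}, {"xyz": [0, 0, -0.04], "twist": [0, 0, 0], "grip": 0}, {"xyz": [0, 0, -0.04], "twist": [0, 0, 0], "grip": 0}, {"xyz": [0, 0, -0.02], "twist": [0, 0, 0], "grip": 0}, {"xyz": [0, 0, 0], "twist": [0, 0, 0], "grip": 0}]}}

```text
time: 2.93
ee_pos: [0.5826, -0.3428, 0.2043]
orientation: [-0.006, 0.994, 0.112, -0.003]
wrist_force: [0.4, 0.2, 0.4]
opening: -0.0003
```

```bash
python3 - <<'E'
from h import *
n=np.array([np.cos(np.radians(13)),np.sin(np.radians(13))])
P=np.array([.647,-.097])+.055*n
todo([*P,.2],13);todo([*P,.092],13)
a=snap("top");b=snap("side")
cv2.imwrite('pics/chk1.png',np.hstack([cv2.resize(a[130:250,300:440],(400,343)),cv2.resize(b[80:200,230:370],(400,343))]))
E
```

```text
t 2.9 p [ 0.5826 -0.3428  0.2043] yaw 12.9 tilt [-0.004 -0.013 -1.   ] open -0.0003 F [0.4 0.2 0.4]
 twist z -0.08  shift [ 0.173  -0.225   0.0043]
t 2.9 p [ 0.5826 -0.3428  0.2043] yaw 12.9 tilt [-0.004 -0.013 -1.   ] open -0.0003 F [0.4 0.2 0.4]
 twist z -0.08  shift [ 0.173  -0.225   0.1123]
```

View pics/chk1.png

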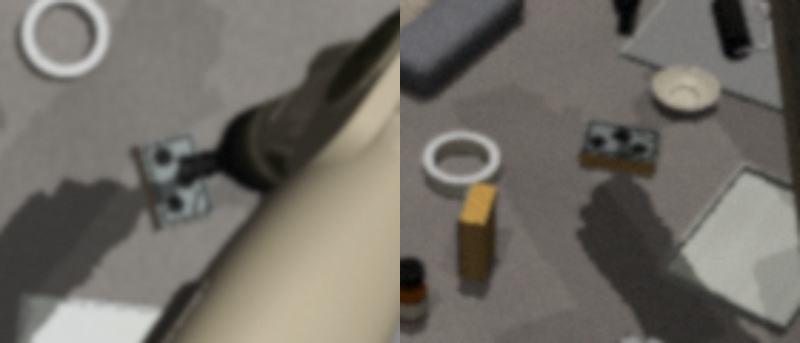

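Block d lies with its carving up. The next one is c.

Call:
{"fn": "play_rows", "kwargs": {"commands": [{"xyz": [0.024, -0.031, 0], "twist": [-0.7, 0.2, 0], "grip": 0}, {"xyz": [0.025, -0.032, 0], "twist": [0, 0, 0], "grip": 0}, {"xyz": [0.025, -0.032, 0], "twist": [0, 0, 0], "grip": 0}, {"xyz": [0.025, -0.032, 0], "twist": [0, 0, 0], "grip": 0}, {"xyz": [0.025, -0.032, 0], "twist": [0, 0, 0], "grip": 0}, {"xyz": [0.025, -0.032, 0], "twist": [0, 0, 0], "grip": 0}, {"xyz": [0.013, -0.016, 0], "twist": [0, 0, 0], "grip": 0}, {"xyz": [0, 0, 0], "twist": [0, 0, 0], "grip": 0}]}}

```text
time: 3.7
ee_pos: [0.6943, -0.096, 0.1876]
orientation: [-0.005, 0.994, 0.108, -0.009]
wrist_force: [-0.4, -0.6, -0.4]
opening: -0.0
```

```bash
python3 - <<'E'
from h import *
n=np.array([np.cos(np.radians(13)),np.sin(np.radians(13))])
P=np.array([.647,-.097])+.055*n
todo([*P,.092],13)
E
```

```text
t 3.7 p [ 0.6943 -0.096   0.1876] yaw 12.5 tilt [-0.017 -0.013 -1.   ] open -0.0 F [-0.4 -0.6 -0.4]
 twist z -0.54  shift [ 0.0087 -0.0097  0.0956]
```

Call:
{"fn": "play_rows", "kwargs": {"commands": [{"xyz": [0.009, -0.01, 0], "twist": [-0.7, 1.0, -0.5], "grip": 0}, {"xyz": [0, 0, 0.03], "twist": [0, 0, 0], "grip": 0}, {"xyz": [0, 0, 0.035], "twist": [0, 0, 0], "grip": 0}, {"xyz": [0, 0, 0.025], "twist": [0, 0, 0], "grip": 0}, {"xyz": [0, 0, 0.0], "twist": [0, 0, 0], "grip": 0}, {"xyz": [0, 0, 0.0], "twist": [0, 0, 0], "grip": 0}]}}

```text
time: 4.2
ee_pos: [0.6981, -0.0808, 0.0871]
orientation: [-0.001, 0.993, 0.116, -0.004]
wrist_force: [0.7, -0.1, 0.6]
opening: -0.0
```

```bash
python3 - <<'E'
from h import *
n=np.array([np.cos(np.radians(13)),np.sin(np.radians(13))])
P=np.array([.647,-.097])-.048*n
todo([*P,.092],13)
E
```

```text
t 4.2 p [ 0.6981 -0.0808  0.0871] yaw 13.3 tilt [-0.009 -0.004 -1.   ] open -0.0 F [ 0.7 -0.1  0.6]
 twist z 0.27  shift [-0.1014  0.0043 -0.0049]
```

Call:
{"fn": "play_rows", "kwargs": {"commands": [{"xyz": [-0.012, 0.002, -0.002], "twist": [0, 0.4, 0.3], "grip": 0}, {"xyz": [-0.013, 0.002, -0.001], "twist": [0, 0, 0], "grip": 0}, {"xyz": [-0.013, 0.0, -0.001], "twist": [0, 0, 0], "grip": 0}, {"xyz": [-0.013, 0, 0], "twist": [0, 0, 0], "grip": 0}, {"xyz": [-0.013, 0, 0], "twist": [0, 0, 0], "grip": 0}, {"xyz": [-0.013, 0, 0], "twist": [0, 0, 0], "grip": 0}, {"xyz": [-0.013, 0, 0], "twist": [0, 0, 0], "grip": 0}, {"xyz": [-0.013, 0, 0], "twist": [0, 0, 0], "grip": 0}]}}

```text
time: 4.87
ee_pos: [0.5988, -0.114, 0.0996]
orientation: [-0.0, 0.994, 0.111, 0.002]
wrist_force: [0.7, 0.5, 0.3]
opening: -0.0002
```

Call:
{"fn": "play_rows", "kwargs": {"commands": [{"xyz": [0, 0, 0], "twist": [0, 0, 0], "grip": 0}, {"xyz": [0, 0, -0.04], "twist": [0, 0, 0], "grip": 0}, {"xyz": [0, 0, -0.04], "twist": [0, 0, 0], "grip": 0}, {"xyz": [0, 0, -0.02], "twist": [0, 0, 0], "grip": 0}, {"xyz": [0, 0, 0], "twist": [0, 0, 3], "grip": 0}, {"xyz": [0, 0, 0], "twist": [0, 0, 0], "grip": 0}]}}

```text
time: 5.37
ee_pos: [0.5978, -0.1177, 0.2116]
orientation: [0.001, 0.997, 0.081, 0.004]
wrist_force: [-0.6, -0.7, -0.6]
opening: 0.0001
```

Call:
{"fn": "play_rows", "kwargs": {"commands": [{"xyz": [0.025, -0.031, -0.001], "twist": [0, 0, 0], "grip": 0}, {"xyz": [0.025, -0.031, -0.001], "twist": [0, 0, 0], "grip": 0}, {"xyz": [0.025, -0.031, -0.001], "twist": [0, 0, 0], "grip": 0}, {"xyz": [0.025, -0.031, -0.001], "twist": [0, 0, 0], "grip": 0}, {"xyz": [0.025, -0.031, -0.001], "twist": [0, 0, 0], "grip": 0}, {"xyz": [0.025, -0.031, -0.001], "twist": [0, 0, 0], "grip": 0}, {"xyz": [0.02, -0.026, -0.001], "twist": [0, 0, 0], "grip": 0}, {"xyz": [0, 0, 0], "twist": [0, 0, 0], "grip": 0}]}}

```text
time: 6.03
ee_pos: [0.7407, 0.1238, 0.2239]
orientation: [0.002, 0.997, 0.08, 0.009]
wrist_force: [-1.4, -0.8, -0.5]
opening: 0.0
```

```bash
python3 - <<'E'
from h import *
n=np.array([np.cos(np.radians(10)),np.sin(np.radians(10))])
P=np.array([.681,.126])+.052*n
todo([*P,.092],10)
E
```

```text
t 6.0 p [0.7407 0.1238 0.2239] yaw 9.2 tilt [ 0.017  0.006 -1.   ] open 0.0 F [-1.4 -0.8 -0.5]
 twist z -0.8  shift [-0.0064 -0.0126  0.1319]
```

Call:
{"fn": "play_rows", "kwargs": {"commands": [{"xyz": [-0.006, -0.012, 0], "twist": [0.4, -1.0, -0.8], "grip": 0}, {"xyz": [0, 0, 0.035], "twist": [0, 0, 0], "grip": 0}, {"xyz": [0, 0, 0.035], "twist": [0, 0, 0], "grip": 0}, {"xyz": [0, 0, 0.035], "twist": [0, 0, 0], "grip": 0}, {"xyz": [0, 0, 0.02], "twist": [0, 0, 0], "grip": 0}, {"xyz": [0, 0, 0.0], "twist": [0, 0, 0], "grip": 0}, {"xyz": [0, 0, 0.0], "twist": [0, 0, 0], "grip": 0}]}}

```text
time: 6.62
ee_pos: [0.7301, 0.1382, 0.0956]
orientation: [-0.002, 0.996, 0.093, -0.002]
wrist_force: [-0.2, -0.5, 0.3]
opening: -0.0001
```

```bash
python3 - <<'E'
from h import *
n=np.array([np.cos(np.radians(10)),np.sin(np.radians(10))])
P=np.array([.681,.126])-.045*n
todo([*P,.092],10)
E
```

```text
t 6.6 p [0.7301 0.1382 0.0956] yaw 10.7 tilt [-0.005 -0.004 -1.   ] open -0.0001 F [-0.2 -0.5  0.3]
 twist z 0.7  shift [-0.0955  0.0035  0.0036]
```

Call:
{"fn": "play_rows", "kwargs": {"commands": [{"xyz": [-0.012, 0.002, 0.001], "twist": [0, 0.2, 0.7], "grip": 0}, {"xyz": [-0.012, 0.001, 0], "twist": [0, 0, 0], "grip": 0}, {"xyz": [-0.012, 0.0, 0], "twist": [0, 0, 0], "grip": 0}, {"xyz": [-0.012, 0, 0], "twist": [0, 0, 0], "grip": 0}, {"xyz": [-0.012, 0, 0], "twist": [0, 0, 0], "grip": 0}, {"xyz": [-0.012, 0, 0], "twist": [0, 0, 0], "grip": 0}, {"xyz": [-0.012, 0, 0], "twist": [0, 0, 0], "grip": 0}, {"xyz": [-0.012, 0, 0], "twist": [0, 0, 0], "grip": 0}]}}

```text
time: 7.28
ee_pos: [0.6393, 0.1149, 0.111]
orientation: [-0.002, 0.996, 0.087, 0.008]
wrist_force: [0.4, -1.2, -0.3]
opening: 0.0001
```

Call:
{"fn": "play_rows", "kwargs": {"commands": [{"xyz": [0, 0, 0], "twist": [0, 0, 0], "grip": 0}, {"xyz": [0, 0, -0.04], "twist": [0, 0, 0], "grip": 0}, {"xyz": [0, 0, -0.04], "twist": [0, 0, 0], "grip": 0}, {"xyz": [0, 0, -0.02], "twist": [0, 0, 0], "grip": 0}, {"xyz": [0, 0, 0], "twist": [0, 0, 5], "grip": 0}, {"xyz": [0, 0, 0], "twist": [0, 0, 0], "grip": 0}]}}

```text
time: 7.78
ee_pos: [0.6388, 0.1126, 0.2266]
orientation: [-0.003, 0.999, 0.041, 0.013]
wrist_force: [0.1, 0.5, 0.3]
opening: 0.0001
```

Call:
{"fn": "play_rows", "kwargs": {"commands": [{"xyz": [0.015, -0.032, 0], "twist": [0, 0, 0], "grip": 0}, {"xyz": [0.015, -0.032, 0], "twist": [0, 0, 0], "grip": 0}, {"xyz": [0.015, -0.032, 0], "twist": [0, 0, 0], "grip": 0}, {"xyz": [0.015, -0.032, 0], "twist": [0, 0, 0], "grip": 0}, {"xyz": [0.015, -0.032, 0], "twist": [0, 0, 0], "grip": 0}, {"xyz": [0, 0, 0], "twist": [0, 0, 0], "grip": 0}, {"xyz": [0, 0, 0], "twist": [0, 0, 0], "grip": 0}]}}

```text
time: 8.37
ee_pos: [0.7076, 0.2319, 0.2396]
orientation: [-0.024, 0.995, 0.1, 0.016]
wrist_force: [-0.2, -0.1, -0.5]
opening: -0.0003
```

```bash
python3 - <<'E'
from h import *
n=np.array([np.cos(np.radians(5.3)),np.sin(np.radians(5.3))])
P=np.array([.645,.281])+.055*n
todo([*P,.092],5.3)
E
```

```text
t 8.4 p [0.7076 0.2319 0.2396] yaw 11.5 tilt [ 0.037 -0.044 -0.998] open -0.0003 F [-0.2 -0.1 -0.5]
 twist z 6.17  shift [-0.0028 -0.0547  0.1476]
```

Call:
{"fn": "play_rows", "kwargs": {"commands": [{"xyz": [-0.01, -0.02, 0.02], "twist": [-2, -2, 3], "grip": 0}, {"xyz": [0, -0.02, 0.02], "twist": [0, 0, 3], "grip": 0}, {"xyz": [0, -0.015, 0], "twist": [0, 0, 0], "grip": 0}, {"xyz": [0, 0, 0], "twist": [0, 0, 0], "grip": 0}]}}

```text
time: 8.7
ee_pos: [0.6953, 0.2342, 0.1997]
orientation: [-0.023, 0.995, 0.1, -0.005]
wrist_force: [0.2, 0.4, 0.2]
opening: -0.0003
```

```bash
python3 - <<'E'
from h import *
n=np.array([np.cos(np.radians(5.3)),np.sin(np.radians(5.3))])
P=np.array([.645,.281])+.055*n
todo([*P,.092],5.3);print(robot.observe()['joint_pos'].round(2))
E
```

```text
t 8.7 p [0.6953 0.2342 0.1997] yaw 11.4 tilt [-0.006 -0.047 -0.999] open -0.0003 F [0.2 0.4 0.2]
 twist z 6.15  shift [ 0.0092 -0.0512  0.1077]
[0.2  0.66 0.48 1.39 0.05 3.14]
```

Call:
{"fn": "play_rows", "kwargs": {"commands": [{"xyz": [0, 0, 0], "twist": [0, 0, -7], "grip": 0}, {"xyz": [0, 0, 0], "twist": [0, 0, -7], "grip": 0}, {"xyz": [0, 0, 0], "twist": [0, 0, -7], "grip": 0}, {"xyz": [0, 0, 0], "twist": [0, 0, -7], "grip": 0}, {"xyz": [0, 0, 0], "twist": [0, 0, -7], "grip": 0}, {"xyz": [0, 0, 0], "twist": [0, 0, -7], "grip": 0}, {"xyz": [0, 0, 0], "twist": [0, 0, -7], "grip": 0}, {"xyz": [0, 0, 0], "twist": [0, 0, -7], "grip": 0}]}}

```text
time: 9.37
ee_pos: [0.6922, 0.231, 0.2054]
orientation: [-0.021, 0.825, 0.565, 0.004]
wrist_force: [0.4, -0.5, -0.1]
opening: 0.0
```

Call:
{"fn": "play_rows", "kwargs": {"commands": [{"xyz": [0, 0, 0], "twist": [0, 0, -7], "grip": 0}, {"xyz": [0, 0, 0], "twist": [0, 0, -7], "grip": 0}, {"xyz": [0, 0, 0], "twist": [0, 0, -7], "grip": 0}, {"xyz": [0, 0, 0], "twist": [0, 0, -7], "grip": 0}, {"xyz": [0, 0, 0], "twist": [0, 0, 0], "grip": 0}]}}

```text
time: 9.78
ee_pos: [0.6911, 0.2291, 0.2112]
orientation: [-0.017, 0.658, 0.753, 0.009]
wrist_force: [0.9, 0.5, -0.8]
opening: -0.0001
```

```bash
python3 - <<'E'
from h import *
n=np.array([np.cos(np.radians(5.3)),np.sin(np.radians(5.3))])
P=np.array([.645,.281])+.055*n
todo([*P,.092],95.3);print(robot.observe()['joint_pos'].round(2))
E
```

```text
t 9.8 p [0.6911 0.2291 0.2112] yaw 97.7 tilt [ 0.038 -0.009 -0.999] open -0.0001 F [ 0.9  0.5 -0.8]
 twist z 2.38  shift [0.056  0.0139 0.1192]
[0.19 0.65 0.48 1.41 0.04 1.63]
```

Call:
{"fn": "play_rows", "kwargs": {"commands": [{"xyz": [0, 0, 0], "twist": [-0.5, -2.2, 2.4], "grip": 0}, {"xyz": [0.028, 0.007, 0], "twist": [0, 0, 0], "grip": 0}, {"xyz": [0.028, 0.007, 0], "twist": [0, 0, 0], "grip": 0}, {"xyz": [0, 0, 0.038], "twist": [0, 0, 0], "grip": 0}, {"xyz": [0, 0, 0.038], "twist": [0, 0, 0], "grip": 0}, {"xyz": [0, 0, 0.038], "twist": [0, 0, 0], "grip": 0}, {"xyz": [0, 0, 0.0], "twist": [0, 0, 0], "grip": 0}, {"xyz": [0, 0, 0.0], "twist": [0, 0, 0], "grip": 0}]}}

```text
time: 10.45
ee_pos: [0.7052, 0.2872, 0.1071]
orientation: [0.006, 0.685, 0.729, 0.005]
wrist_force: [1.1, -0.7, 1.6]
opening: -0.0001
```

```bash
python3 - <<'E'
from h import *
n=np.array([np.cos(np.radians(5.3)),np.sin(np.radians(5.3))])
P=np.array([.645,.281])-.048*n
todo([*P,.092],95.3)
E
```

```text
t 10.4 p [0.7052 0.2872 0.1071] yaw 93.6 tilt [-0.002  0.017 -1.   ] open -0.0001 F [ 1.1 -0.7  1.6]
 twist z -1.71  shift [-0.0006 -0.1085  0.0151]
```

Call:
{"fn": "play_rows", "kwargs": {"commands": [{"xyz": [0, -0.01, 0.014], "twist": [1, 0, -1.7], "grip": 0}, {"xyz": [0, -0.014, 0.001], "twist": [0, 0, 0], "grip": 0}, {"xyz": [0, -0.014, 0], "twist": [0, 0, 0], "grip": 0}, {"xyz": [0, -0.014, 0], "twist": [0, 0, 0], "grip": 0}, {"xyz": [0, -0.014, 0], "twist": [0, 0, 0], "grip": 0}, {"xyz": [0, -0.014, 0], "twist": [0, 0, 0], "grip": 0}, {"xyz": [0, -0.014, 0], "twist": [0, 0, 0], "grip": 0}, {"xyz": [0, -0.014, 0], "twist": [0, 0, 0], "grip": 0}]}}

```text
time: 11.12
ee_pos: [0.6053, 0.2771, 0.1137]
orientation: [0.007, 0.68, 0.733, 0.009]
wrist_force: [0.5, 0.5, 0.5]
opening: 0.0002
```

Call:
{"fn": "play_rows", "kwargs": {"commands": [{"xyz": [0, 0, 0], "twist": [0, 0, 0], "grip": 0.06}, {"xyz": [0, 0, -0.04], "twist": [0, 0, 0], "grip": 0.07}, {"xyz": [0, 0, -0.04], "twist": [0, 0, 0], "grip": 0.07}, {"xyz": [0, 0, -0.03], "twist": [0, 0, 0], "grip": 0.07}, {"xyz": [0, 0, 0], "twist": [0, 0, 0], "grip": 0.07}]}}

```text
time: 11.53
ee_pos: [0.6033, 0.2758, 0.2386]
orientation: [0.01, 0.683, 0.731, 0.012]
wrist_force: [-0.1, -0.1, 0.9]
opening: 0.0603
```

```bash
python3 - <<'E'
from h import *
todo([.4,.05,.2],93.6)
a=snap("top","top2.png");b=snap("side","side2.png")
cv2.imwrite('pics/chk2.png',np.hstack([cv2.resize(a[100:340,70:390],(480,360)),cv2.resize(b[70:310,170:380],(315,360))]))
E
```

```text
t 11.5 p [0.6033 0.2758 0.2386] yaw 93.9 tilt [ 0.003  0.031 -1.   ] open 0.0603 F [-0.1 -0.1  0.9]
 twist z 0.3  shift [-0.2126 -0.2171  0.0386]
```

View pics/chk2.png

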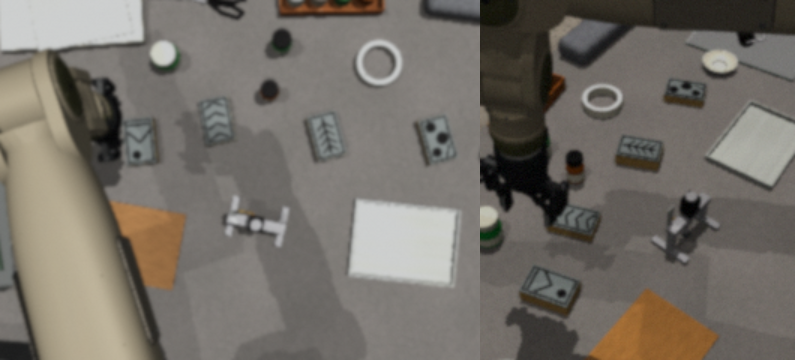

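All four blocks lie with their carvings up. The gauge and galley have not moved. Now I'll measure the lying blocks and the gauge.

```bash
cat >> h.py <<'E'
def lino(im,zs=None):
    f=cv2.GaussianBlur(im,(3,3),0).astype(int)
    m=((f[:,:,0]-f[:,:,2]>6)&(f.max(2)>75)).astype(np.uint8)
    m=cv2.morphologyEx(m,cv2.MORPH_CLOSE,np.ones((7,7),np.uint8))
    n,l,st,c=cv2.connectedComponentsWithStats(m);out=[]
    for i in range(1,n):
        if not 250<st[i,4]<1500: continue
        p=np.argwhere(l==i)[:,::-1].astype(np.float32)
        z=.028
        w=np.array([at_z("top",q,z)[:2] for q in p]).astype(np.float32)
        (cx,cy),(a,b),g=cv2.minAreaRect(w)
        if a<b: g-=90; a,b=b,a
        out.append((cx,cy,a,b,g,c[i][0],c[i][1])); print('lino px',c[i].round(1),'ctr',round(cx,3),round(cy,3),'LxW',round(a,3),round(b,3),'yaw',round(g,1))
    return m
E
python3 - <<'E'
from h import *
im=cv2.imread('pics/top2.png')
m=lino(im);cv2.imwrite('pics/m.png',m*255)
f=lambda u,v:(211+u/9.836-.5+.05,220+v/9.808-.5+.05)
print('cap',at_z("top",f(290,293),.122).round(4))
for q in[(160,100),(113,365),(487,175),(438,435)]: print('foot',at_z("top",f(*q),.008).round(4))
s=cv2.imread('pics/side2.png')
cv2.imwrite('pics/g2.png',np.hstack([cv2.resize(im[225:275,215:265],(400,400),interpolation=cv2.INTER_CUBIC),cv2.resize(s[190:250,280:340],(400,400),interpolation=cv2.INTER_CUBIC)]))
K=[at_z("top",q,.028) for q in[(0,0)]]
E
```

```text
cap [0.4104 0.0365 0.122 ]
foot [0.4649 0.0799 0.008 ]
foot [0.3807 0.0963 0.008 ]
foot [ 0.4388 -0.0242  0.008 ]
foot [ 0.3563 -0.0069  0.008 ]
```

View pics/g2.png

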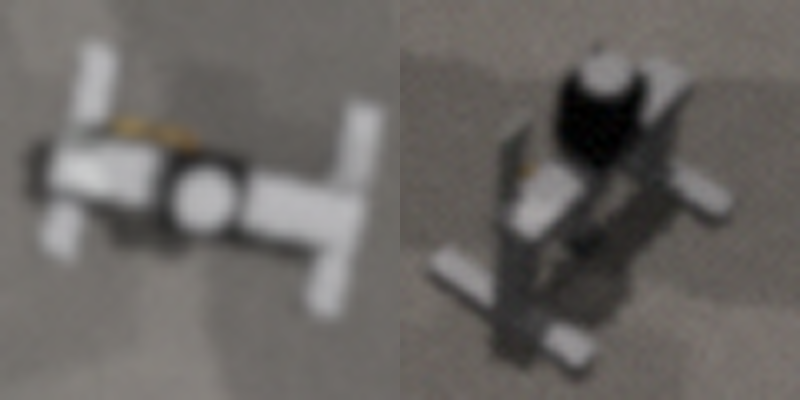

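```bash
python3 - <<'E'
from h import *
im=cv2.imread('pics/top2.png')
print(im[180,205:226].tolist());
print('cap tri',tri((311,201.3),(240.6,250)).round(4))
C=[(163,195),(214,180),(286,191),(361,193)]
cv2.imwrite('pics/b2.png',np.vstack([np.hstack([cv2.resize(im[y-24:y+24,x-32:x+32],(400,300),interpolation=cv2.INTER_CUBIC) for x,y in C[i:i+2]]) for i in(0,2)]))
todo([.4104,.0365,.2],167.6)
E
```

```text
[[94, 96, 93], [95, 95, 91], [105, 105, 100], [117, 119, 112], [127, 129, 122], [136, 136, 130], [140, 141, 133], [140, 142, 134], [139, 140, 133], [136, 137, 131], [136, 137, 131], [136, 138, 131], [141, 141, 135], [143, 145, 138], [143, 145, 139], [144, 145, 139], [133, 134, 128], [114, 115, 110], [99, 102, 99], [97, 103, 103], [99, 106, 108]]
cap tri [0.4088 0.0352 0.1182]
t 11.6 p [0.6022 0.2754 0.2335] yaw 93.9 tilt [ 0.001  0.026 -1.   ] open 0.0698 F [-0.7  0.4  0.5]
 twist z -73.7  shift [ 0.1361 -0.2745  0.0335]
```

View pics/b2.png

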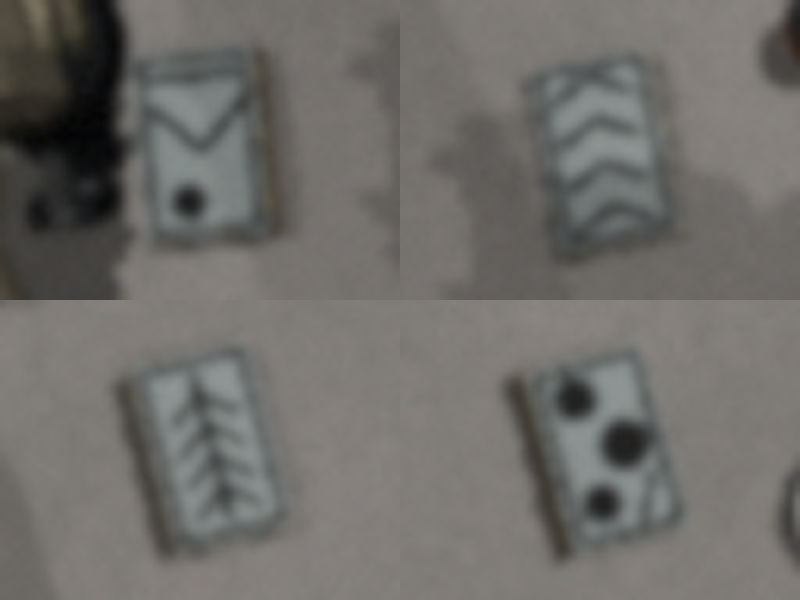

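```bash
python3 - <<'E'
from h import *
C=[(163,195),(214,180),(286,191),(361,193)]
Q=[[(136,62),(253,48),(272,236),(152,244)],[(528,75),(645,58),(672,235),(560,253)],[(132,380),(243,350),(282,525),(172,552)],[(525,380),(635,350),(680,520),(572,548)]]
O=[(0,0),(400,0),(0,300),(400,300)]
for c,q,o,z in zip(C,Q,O,[.032,.024,.032,.024]):
    w=np.array([at_z("top",((u-o[0])/6.25-.42+c[0]-32,(v-o[1])/6.25-.42+c[1]-24),z)[:2] for u,v in q])
    L=((w[0]+w[1])-(w[2]+w[3]))/2; W=((w[0]+w[3])-(w[1]+w[2]))/2
    print('ctr',w.mean(0).round(4),'L',np.linalg.norm(L).round(3),'W',np.linalg.norm(W).round(3),'yawL',np.degrees(np.arctan2(L[1],L[0])).round(1),'yawW',np.degrees(np.arctan2(-W[0],W[1])).round(1))
E
```

```text
ctr [0.5796 0.2746] L 0.093 W 0.059 yawL 4.9 yawW 4.2
ctr [0.6202 0.1174] L 0.091 W 0.058 yawL 8.6 yawW 7.6
ctr [ 0.5825 -0.1098] L 0.089 W 0.057 yawL 11.4 yawW 13.4
ctr [ 0.5733 -0.3434] L 0.088 W 0.057 yawL 13.3 yawW 13.7
```

Call:
{"fn": "play_rows", "kwargs": {"commands": [{"xyz": [-0.035, -0.03, 0], "twist": [-1.5, 0, -7.1], "grip": 0.07}, {"xyz": [-0.035, -0.03, 0], "twist": [0, 0, -7.1], "grip": 0.07}, {"xyz": [-0.035, -0.03, 0], "twist": [0, 0, -7.1], "grip": 0.07}, {"xyz": [-0.03, -0.03, 0], "twist": [0, 0, -7.1], "grip": 0.07}, {"xyz": [0, 0, 0], "twist": [0, 0, -7.1], "grip": 0.07}, {"xyz": [0, 0, 0], "twist": [0, 0, -7.1], "grip": 0.07}, {"xyz": [0, 0, 0], "twist": [0, 0, -7.1], "grip": 0.07}, {"xyz": [0, 0, 0], "twist": [0, 0, -7.1], "grip": 0.07}]}}

```text
time: 12.3
ee_pos: [0.5215, 0.1187, 0.2135]
orientation: [0.014, 0.253, 0.967, 0.005]
wrist_force: [-0.8, 0.5, 0.4]
opening: 0.07
```

```bash
python3 - <<'E'
from h import *
todo([.4100,.0362,.22],167.6)
E
```

```text
t 12.3 p [0.5215 0.1187 0.2135] yaw 150.7 tilt [-0.025  0.016 -1.   ] open 0.07 F [-0.8  0.5  0.4]
 twist z -16.91  shift [ 0.0912 -0.1045 -0.0065]
```

Call:
{"fn": "play_rows", "kwargs": {"commands": [{"xyz": [0, 0, 0], "twist": [0.9, 1.4, -5.6], "grip": 0.07}, {"xyz": [0, 0, 0], "twist": [0, 0, -5.6], "grip": 0.07}, {"xyz": [0, 0, 0], "twist": [0, 0, -5.6], "grip": 0.07}, {"xyz": [0.03, -0.034, -0.003], "twist": [0, 0, 0], "grip": 0.07}, {"xyz": [0.03, -0.034, -0.003], "twist": [0, 0, 0], "grip": 0.07}, {"xyz": [0.03, -0.034, 0], "twist": [0, 0, 0], "grip": 0.07}, {"xyz": [0, 0, 0], "twist": [0, 0, 0], "grip": 0.07}, {"xyz": [0, 0, 0], "twist": [0, 0, 0], "grip": 0.07}]}}

```text
time: 12.97
ee_pos: [0.4126, 0.0373, 0.2101]
orientation: [-0.01, 0.102, 0.995, -0.002]
wrist_force: [0.9, -0.4, 0.2]
opening: 0.0702
```

```bash
python3 - <<'E'
from h import *
todo([.4100,.0362,.098],167.6)
E
```

```text
t 13.0 p [0.4126 0.0373 0.2101] yaw 168.3 tilt [ 0.02  -0.006 -1.   ] open 0.0702 F [ 0.9 -0.4  0.2]
 twist z 0.72  shift [ 0.0023 -0.0017  0.1121]
```

Call:
{"fn": "play_rows", "kwargs": {"commands": [{"xyz": [0.002, -0.002, 0], "twist": [-0.3, -1.1, 0.7], "grip": 0.07}, {"xyz": [0, 0, 0], "twist": [0, 0, 0], "grip": 0.07}, {"xyz": [0, 0, 0.02], "twist": [0, 0, 0], "grip": 0.07}, {"xyz": [0, 0, 0.02], "twist": [0, 0, 0], "grip": 0.07}, {"xyz": [0, 0, 0.015], "twist": [0, 0, 0], "grip": 0.07}, {"xyz": [0, 0, 0.01], "twist": [0, 0, 0], "grip": 0.07}, {"xyz": [0, 0, 0], "twist": [0, 0, 0], "grip": 0.07}]}}

```text
time: 13.55
ee_pos: [0.4155, 0.0368, 0.1435]
orientation: [0.004, 0.108, 0.994, -0.0]
wrist_force: [-0.4, -0.1, -0.1]
opening: 0.0699
```

```bash
python3 - <<'E'
from h import *
todo([.4100,.0362,.098],167.6)
E
```

```text
t 13.6 p [0.4155 0.0368 0.1435] yaw 167.6 tilt [-0.007  0.001 -1.   ] open 0.0699 F [-0.4 -0.1 -0.1]
 twist z -0.03  shift [ 0.0052 -0.0018  0.0455]
```

Call:
{"fn": "play_rows", "kwargs": {"commands": [{"xyz": [0.005, -0.002, 0], "twist": [0, 0.4, 0], "grip": 0.07}, {"xyz": [0, 0, 0], "twist": [0, 0, 0], "grip": 0.07}, {"xyz": [0, 0, 0.015], "twist": [0, 0, 0], "grip": 0.07}, {"xyz": [0, 0, 0.015], "twist": [0, 0, 0], "grip": 0.07}, {"xyz": [0, 0, 0.014], "twist": [0, 0, 0], "grip": 0.07}, {"xyz": [0, 0, 0], "twist": [0, 0, 0], "grip": 0.07}]}}

```text
time: 14.05
ee_pos: [0.4151, 0.0368, 0.1022]
orientation: [0.004, 0.107, 0.994, 0.001]
wrist_force: [-1.1, -0.3, 0.7]
opening: 0.0699
```

```bash
python3 - <<'E'
from h import *
todo([.4100,.0362,.098],167.6)
a=snap("top");b=snap("side")
cv2.imwrite('pics/g3.png',np.hstack([cv2.resize(a[225:275,215:265],(400,400),interpolation=cv2.INTER_CUBIC),cv2.resize(b[190:250,280:340],(400,400),interpolation=cv2.INTER_CUBIC)]))
E
```

```text
t 14.1 p [0.4151 0.0368 0.1022] yaw 167.7 tilt [-0.007  0.002 -1.   ] open 0.0699 F [-1.1 -0.3  0.7]
 twist z 0.12  shift [ 0.0048 -0.0017  0.0042]
```

View pics/g3.png

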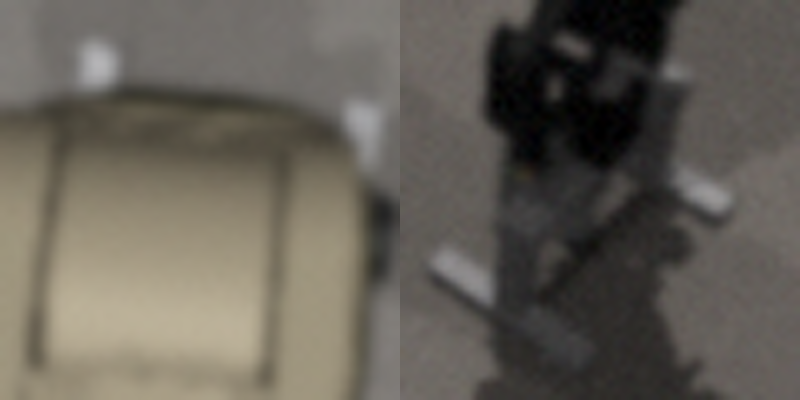

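Call:
{"fn": "play_rows", "kwargs": {"commands": [{"xyz": [0.006, -0.002, 0.003], "twist": [0, 0.4, 0], "grip": 0.07}, {"xyz": [0.004, -0.001, 0.002], "twist": [0, 0.2, 0], "grip": 0.05}, {"xyz": [0, 0, 0], "twist": [0, 0, 0], "grip": 0.02}, {"xyz": [0, 0, 0], "twist": [0, 0, 0], "grip": 0.02}, {"xyz": [0, 0, 0], "twist": [0, 0, 0], "grip": 0.02}, {"xyz": [0, 0, 0], "twist": [0, 0, 0], "grip": 0.02}, {"xyz": [0, 0, 0], "twist": [0, 0, 0], "grip": 0.02}], "squeeze": 60}}

```text
time: 14.73
ee_pos: [0.4071, 0.0358, 0.1023]
orientation: [0.002, 0.107, 0.994, 0.001]
wrist_force: [1.0, 0.3, -1.6]
opening: 0.0272
```

```bash
python3 - <<'E'
from h import *
todo([.5796,.2746,.23],185)
E
```

```text
t 14.7 p [0.4071 0.0358 0.1023] yaw 167.7 tilt [-0.004  0.003 -1.   ] open 0.0272 F [ 1.   0.3 -1.6]
 twist z -17.26  shift [-0.1926  0.2228 -0.1277]
```

Call:
{"fn": "play_rows", "kwargs": {"commands": [{"xyz": [0, 0, -0.02], "twist": [0, 0, 0], "grip": 0.02}, {"xyz": [0, 0, -0.03], "twist": [0, 0, 0], "grip": 0.02}, {"xyz": [0, 0, -0.03], "twist": [0, 0, 0], "grip": 0.02}, {"xyz": [0, 0, 0], "twist": [0, 0, -6], "grip": 0.02}, {"xyz": [0, 0, 0], "twist": [0, 0, -6], "grip": 0.02}, {"xyz": [0, 0, 0], "twist": [0, 0, -4.5], "grip": 0.02}, {"xyz": [0, 0, 0], "twist": [0, 0, 0], "grip": 0.02}]}}

```text
time: 15.32
ee_pos: [0.4021, 0.0356, 0.1821]
orientation: [-0.004, -0.043, 0.999, 0.001]
wrist_force: [-0.7, -0.6, -5.1]
opening: 0.0273
```

```bash
python3 - <<'E'
from h import *
todo([.5796,.2746,.18],184.5)
E
```

```text
t 15.3 p [0.4021 0.0356 0.1821] yaw -175.0 tilt [ 0.007  0.003 -1.   ] open 0.0273 F [-0.7 -0.6 -5.1]
 twist z -359.55  shift [-0.1957  0.2243  0.0021]
```

Call:
{"fn": "play_rows", "kwargs": {"commands": [{"xyz": [-0.02, 0.023, 0], "twist": [0, -0.4, 0.4], "grip": 0.02}, {"xyz": [-0.027, 0.031, 0], "twist": [0, 0, 0], "grip": 0.02}, {"xyz": [-0.027, 0.031, 0], "twist": [0, 0, 0], "grip": 0.02}, {"xyz": [-0.027, 0.031, 0], "twist": [0, 0, 0], "grip": 0.02}, {"xyz": [-0.027, 0.031, 0], "twist": [0, 0, 0], "grip": 0.02}, {"xyz": [-0.027, 0.031, 0], "twist": [0, 0, 0], "grip": 0.02}, {"xyz": [-0.022, 0.025, 0], "twist": [0, 0, 0], "grip": 0.02}, {"xyz": [0, 0, 0], "twist": [0, 0, 0], "grip": 0.02}]}}

```text
time: 15.98
ee_pos: [0.5659, 0.2571, 0.1724]
orientation: [-0.006, -0.025, 1.0, -0.001]
wrist_force: [0.6, 0.8, -4.7]
opening: 0.0274
```

```bash
python3 - <<'E'
from h import *
todo([.5796,.2746,.102],-175.5)
E
```

```text
t 16.0 p [0.5659 0.2571 0.1724] yaw -177.1 tilt [ 0.012 -0.001 -1.   ] open 0.0274 F [ 0.6  0.8 -4.7]
 twist z -1.61  shift [-0.015   0.0164  0.0704]
```

Call:
{"fn": "play_rows", "kwargs": {"commands": [{"xyz": [-0.012, 0.014, 0], "twist": [0, -0.7, -1.6], "grip": 0.02}, {"xyz": [-0.002, 0.002, 0], "twist": [0, 0, 0], "grip": 0.02}, {"xyz": [0, 0, 0], "twist": [0, 0, 0], "grip": 0.02}, {"xyz": [0, 0, 0], "twist": [0, 0, 0], "grip": 0.02}]}}

```text
time: 16.32
ee_pos: [0.5777, 0.276, 0.1649]
orientation: [-0.005, -0.038, 0.999, -0.002]
wrist_force: [-0.8, 1.3, -4.7]
opening: 0.027
```

```bash
python3 - <<'E'
from h import *
todo([.5796,.2746,.102],-175.5)
E
```

```text
t 16.3 p [0.5777 0.276  0.1649] yaw -175.7 tilt [ 0.011 -0.004 -1.   ] open 0.027 F [-0.8  1.3 -4.7]
 twist z -0.2  shift [-0.0018 -0.0015  0.0629]
```

Call:
{"fn": "play_rows", "kwargs": {"commands": [{"xyz": [0, 0, 0.01], "twist": [0, -0.6, 0], "grip": 0.02}, {"xyz": [0, 0, 0.01], "twist": [0, 0, 0], "grip": 0.02}, {"xyz": [0, 0, 0.01], "twist": [0, 0, 0], "grip": 0.02}, {"xyz": [0, 0, 0.005], "twist": [0, 0, 0], "grip": 0.02}, {"xyz": [0, 0, 0.0], "twist": [0, 0, 0], "grip": 0.02}]}}

```text
time: 16.73
ee_pos: [0.5755, 0.2726, 0.127]
orientation: [-0.002, -0.034, 0.999, -0.003]
wrist_force: [0.6, 0.6, -4.1]
opening: 0.0271
```

```bash
python3 - <<'E'
from h import *
todo([.5796,.2746,.102],-175.5)
E
```

```text
t 16.7 p [0.5755 0.2726 0.127 ] yaw -176.1 tilt [ 0.004 -0.005 -1.   ] open 0.0271 F [ 0.6  0.6 -4.1]
 twist z -0.57  shift [-0.0043  0.0017  0.025 ]
```

Call:
{"fn": "play_rows", "kwargs": {"commands": [{"xyz": [0, 0, 0.006], "twist": [0, 0, 0], "grip": 0.02}, {"xyz": [0, 0, 0.006], "twist": [0, 0, 0], "grip": 0.02}, {"xyz": [0, 0, 0.005], "twist": [0, 0, 0], "grip": 0.02}, {"xyz": [0, 0, 0.003], "twist": [0, 0, 0], "grip": 0.02}, {"xyz": [0, 0, 0.002], "twist": [0, 0, 0], "grip": 0.02}]}}

```text
time: 17.15
ee_pos: [0.5758, 0.2723, 0.1046]
orientation: [-0.001, -0.034, 0.999, -0.002]
wrist_force: [0.5, 0.3, -1.7]
opening: 0.0274
```

```bash
python3 - <<'E'
from h import *
todo([.5796,.2746,.102],-175.5)
E
```

```text
t 17.1 p [0.5758 0.2723 0.1046] yaw -176.1 tilt [ 0.002 -0.004 -1.   ] open 0.0274 F [ 0.5  0.3 -1.7]
 twist z -0.64  shift [-0.004   0.002   0.0026]
```

Call:
{"fn": "play_rows", "kwargs": {"commands": [{"xyz": [0, 0, 0.003], "twist": [0, 0, 0], "grip": 0.02}, {"xyz": [0, 0, 0.002], "twist": [0, 0, 0], "grip": 0.02}, {"xyz": [0, 0, 0.001], "twist": [0, 0, 0], "grip": 0.02}, {"xyz": [0, 0, 0], "twist": [0, 0, 0], "grip": 0.02}, {"xyz": [0, 0, 0], "twist": [0, 0, 0], "grip": 0.02}, {"xyz": [0, 0, 0.001], "twist": [0, 0, 0], "grip": 0.02}, {"xyz": [0, 0, 0], "twist": [0, 0, 0], "grip": 0.02}, {"xyz": [0, 0, 0], "twist": [0, 0, 0], "grip": 0.02}]}}

```text
time: 17.82
ee_pos: [0.5757, 0.2722, 0.1023]
orientation: [0.0, -0.034, 0.999, -0.002]
wrist_force: [-1.0, -0.5, -1.0]
opening: 0.0271
```

```bash
python3 - <<'E'
from h import *
todo([.5796,.2746,.102],-175.5)
a=snap("top");b=snap("side")
u,v=proj("side",[.58,.274,.06]).astype(int);print(u,v)
cv2.imwrite('pics/ga.png',np.hstack([cv2.resize(a[150:230,125:205],(300,300),interpolation=cv2.INTER_CUBIC),cv2.resize(b[v-32:v+32,u-32:u+32],(500,500),interpolation=cv2.INTER_CUBIC)[:300*2]]) if 0 else cv2.resize(b[v-32:v+32,u-32:u+32],(560,560),interpolation=cv2.INTER_CUBIC))
E
```

```text
t 17.8 p [0.5757 0.2722 0.1023] yaw -176.1 tilt [-0.001 -0.004 -1.   ] open 0.0271 F [-1.  -0.5 -1. ]
 twist z -0.61  shift [-0.0041  0.0021  0.0003]
216 253
```

View pics/ga.png

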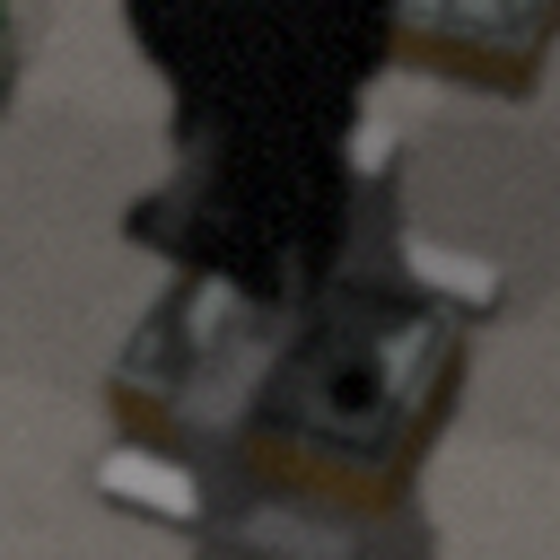

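Call:
{"fn": "play_rows", "kwargs": {"commands": [{"xyz": [0, 0, 0.003], "twist": [0, 0, 0], "grip": 0.02}, {"xyz": [0, 0, 0.003], "twist": [0, 0, 0], "grip": 0.02}, {"xyz": [0, 0, 0.003], "twist": [0, 0, 0], "grip": 0.02}, {"xyz": [0, 0, 0.003], "twist": [0, 0, 0], "grip": 0.02}, {"xyz": [0, 0, 0.003], "twist": [0, 0, 0], "grip": 0.02}, {"xyz": [0, 0, 0.003], "twist": [0, 0, 0], "grip": 0.02}, {"xyz": [0, 0, 0.003], "twist": [0, 0, 0], "grip": 0.02}]}}

```text
time: 18.5
ee_pos: [0.5755, 0.2721, 0.1021]
orientation: [0.006, -0.034, 0.999, -0.001]
wrist_force: [-7.0, -2.6, 15.5]
opening: 0.027
```

Call:
{"fn": "play_rows", "kwargs": {"commands": [{"xyz": [0, 0, -0.01], "twist": [0, 0, 0], "grip": 0.02}, {"xyz": [0, 0, -0.025], "twist": [0, 0, 0], "grip": 0.02}, {"xyz": [0, 0, -0.025], "twist": [0, 0, 0], "grip": 0.02}, {"xyz": [0, 0, -0.02], "twist": [0, 0, -4], "grip": 0.02}, {"xyz": [0, 0, 0], "twist": [0, 0, 0], "grip": 0.02}]}}

```text
time: 18.92
ee_pos: [0.5746, 0.2718, 0.1839]
orientation: [0.005, -0.07, 0.998, -0.002]
wrist_force: [0.9, 0.7, -4.1]
opening: 0.027
```

```bash
python3 - <<'E'
from h import *
todo([.6202,.1174,.18],-171.9)
E
```

```text
t 18.9 p [0.5746 0.2718 0.1839] yaw -172.0 tilt [-0.011 -0.004 -1.   ] open 0.027 F [ 0.9  0.7 -4.1]
 twist z -0.08  shift [-0.0234 -0.1593  0.0039]
```

Call:
{"fn": "play_rows", "kwargs": {"commands": [{"xyz": [-0.004, -0.022, 0], "twist": [0, 0.5, 0], "grip": 0.02}, {"xyz": [-0.004, -0.028, 0], "twist": [0, 0, 0], "grip": 0.02}, {"xyz": [-0.004, -0.028, 0], "twist": [0, 0, 0], "grip": 0.02}, {"xyz": [-0.004, -0.028, 0], "twist": [0, 0, 0], "grip": 0.02}, {"xyz": [-0.004, -0.028, 0], "twist": [0, 0, 0], "grip": 0.02}, {"xyz": [-0.003, -0.024, 0], "twist": [0, 0, 0], "grip": 0.02}, {"xyz": [0, 0, 0], "twist": [0, 0, 0], "grip": 0.02}, {"xyz": [0, 0, 0], "twist": [0, 0, 0], "grip": 0.02}]}}

```text
time: 19.58
ee_pos: [0.621, 0.1133, 0.174]
orientation: [-0.001, -0.065, 0.998, -0.002]
wrist_force: [-0.6, 0.5, -4.6]
opening: 0.0272
```

```bash
python3 - <<'E'
from h import *
todo([.6202,.1174,.102],-171.9)
E
```

```text
t 19.6 p [0.621  0.1133 0.174 ] yaw -172.6 tilt [ 0.003 -0.004 -1.   ] open 0.0272 F [-0.6  0.5 -4.6]
 twist z -0.68  shift [0.0002 0.0041 0.072 ]
```

Call:
{"fn": "play_rows", "kwargs": {"commands": [{"xyz": [0, 0.004, 0.008], "twist": [0, 0, -0.6], "grip": 0.02}, {"xyz": [0, 0, 0.012], "twist": [0, 0, 0], "grip": 0.02}, {"xyz": [0, 0, 0.012], "twist": [0, 0, 0], "grip": 0.02}, {"xyz": [0, 0, 0.01], "twist": [0, 0, 0], "grip": 0.02}, {"xyz": [0, 0, 0.007], "twist": [0, 0, 0], "grip": 0.02}, {"xyz": [0, 0, 0.006], "twist": [0, 0, 0], "grip": 0.02}, {"xyz": [0, 0, 0.005], "twist": [0, 0, 0], "grip": 0.02}, {"xyz": [0, 0, 0.003], "twist": [0, 0, 0], "grip": 0.02}]}}

```text
time: 20.25
ee_pos: [0.6185, 0.1221, 0.1025]
orientation: [-0.003, -0.071, 0.997, -0.002]
wrist_force: [-7.9, -5.2, 26.7]
opening: 0.0269
```

```bash
python3 - <<'E'
from h import *
todo([.6202,.1174,.102],-171.9)
E
```

```text
t 20.2 p [0.6185 0.1221 0.1025] yaw -171.8 tilt [ 0.006 -0.004 -1.   ] open 0.0269 F [-7.9 -5.2 26.7]
 twist z 0.09  shift [-0.001  -0.0049  0.0005]
```

Call:
{"fn": "play_rows", "kwargs": {"commands": [{"xyz": [0, 0, 0], "twist": [0, 0, 0], "grip": 0.02}, {"xyz": [0, 0, 0.001], "twist": [0, 0, 0], "grip": 0.02}, {"xyz": [0, 0, 0.002], "twist": [0, 0, 0], "grip": 0.02}, {"xyz": [0, 0, 0.002], "twist": [0, 0, 0], "grip": 0.02}, {"xyz": [0, 0, 0.002], "twist": [0, 0, 0], "grip": 0.02}, {"xyz": [0, 0, 0.002], "twist": [0, 0, 0], "grip": 0.02}, {"xyz": [0, 0, 0.002], "twist": [0, 0, 0], "grip": 0.02}, {"xyz": [0, 0, 0.002], "twist": [0, 0, 0], "grip": 0.02}]}}

```text
time: 20.92
ee_pos: [0.6183, 0.1221, 0.1024]
orientation: [0.001, -0.072, 0.997, -0.002]
wrist_force: [-4.1, -2.7, 7.2]
opening: 0.027
```

```bash
python3 - <<'E'
from h import *
todo([.5825,-.1098,.18],-167.6)
b=snap("side");u,v=proj("side",[.62,.117,.06]).astype(int)
cv2.imwrite('pics/gb.png',cv2.resize(b[v-32:v+32,u-32:u+32],(480,480),interpolation=cv2.INTER_CUBIC))
E
```

```text
t 20.9 p [0.6183 0.1221 0.1024] yaw -171.8 tilt [-0.002 -0.005 -1.   ] open 0.027 F [-4.1 -2.7  7.2]
 twist z -4.17  shift [ 0.0847 -0.2188 -0.0776]
```

View pics/gb.png

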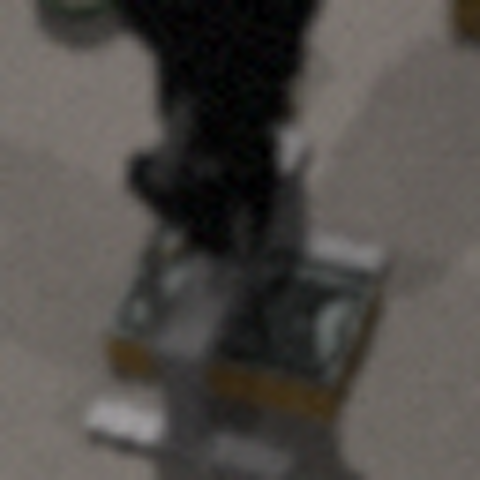

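Call:
{"fn": "play_rows", "kwargs": {"commands": [{"xyz": [0, 0, -0.01], "twist": [0, 0, 0], "grip": 0.02}, {"xyz": [0, 0, -0.028], "twist": [0, 0, 0], "grip": 0.02}, {"xyz": [0, 0, -0.028], "twist": [0, 0, 0], "grip": 0.02}, {"xyz": [0, 0, -0.022], "twist": [0, 0, -4.2], "grip": 0.02}, {"xyz": [0, 0, -0.004], "twist": [0, 0, 0], "grip": 0.02}]}}

```text
time: 21.38
ee_pos: [0.6166, 0.1231, 0.197]
orientation: [-0.001, -0.109, 0.994, -0.001]
wrist_force: [1.0, 0.5, -4.0]
opening: 0.0272
```

Call:
{"fn": "play_rows", "kwargs": {"commands": [{"xyz": [0.01, -0.022, -0.001], "twist": [0, 0, 0], "grip": 0.02}, {"xyz": [0.012, -0.031, -0.001], "twist": [0, 0, 0], "grip": 0.02}, {"xyz": [0.012, -0.031, -0.001], "twist": [0, 0, 0], "grip": 0.02}, {"xyz": [0.012, -0.031, -0.001], "twist": [0, 0, 0], "grip": 0.02}, {"xyz": [0.012, -0.031, -0.001], "twist": [0, 0, 0], "grip": 0.02}, {"xyz": [0.012, -0.031, -0.001], "twist": [0, 0, 0], "grip": 0.02}, {"xyz": [0.01, -0.026, -0.001], "twist": [0, 0, 0], "grip": 0.02}, {"xyz": [0, 0, -0.001], "twist": [0, 0, 0], "grip": 0.02}]}}

```text
time: 22.05
ee_pos: [0.583, -0.0965, 0.2026]
orientation: [0.002, -0.106, 0.994, 0.0]
wrist_force: [0.4, 0.7, -4.3]
opening: 0.027
```

```bash
python3 - <<'E'
from h import *
todo([.5825,-.1098,.102],-167.6)
E
```

```text
t 22.1 p [ 0.583  -0.0965  0.2026] yaw -167.8 tilt [-0.003 -0.    -1.   ] open 0.027 F [ 0.4  0.7 -4.3]
 twist z -0.21  shift [ 0.0033 -0.0129  0.1006]
```

Call:
{"fn": "play_rows", "kwargs": {"commands": [{"xyz": [0.003, -0.013, 0], "twist": [0, 0, 0], "grip": 0.02}, {"xyz": [0, 0, 0.01], "twist": [0, 0, 0], "grip": 0.02}, {"xyz": [0, 0, 0.018], "twist": [0, 0, 0], "grip": 0.02}, {"xyz": [0, 0, 0.018], "twist": [0, 0, 0], "grip": 0.02}, {"xyz": [0, 0, 0.01], "twist": [0, 0, 0], "grip": 0.02}, {"xyz": [0, 0, 0.004], "twist": [0, 0, 0], "grip": 0.02}, {"xyz": [0, 0, 0], "twist": [0, 0, 0], "grip": 0.02}]}}

```text
time: 22.63
ee_pos: [0.5818, -0.1105, 0.1348]
orientation: [0.001, -0.098, 0.995, 0.002]
wrist_force: [-0.1, 0.6, -4.3]
opening: 0.0271
```

```bash
python3 - <<'E'
from h import *
todo([.5825,-.1098,.102],-167.6)
E
```

```text
t 22.6 p [ 0.5818 -0.1105  0.1348] yaw -168.7 tilt [-0.002  0.004 -1.   ] open 0.0271 F [-0.1  0.6 -4.3]
 twist z -1.11  shift [-0.0009  0.0005  0.0328]
```

Call:
{"fn": "play_rows", "kwargs": {"commands": [{"xyz": [0, 0, 0.006], "twist": [0, 0, -1], "grip": 0.02}, {"xyz": [0, 0, 0.007], "twist": [0, 0, 0], "grip": 0.02}, {"xyz": [0, 0, 0.006], "twist": [0, 0, 0], "grip": 0.02}, {"xyz": [0, 0, 0.005], "twist": [0, 0, 0], "grip": 0.02}, {"xyz": [0, 0, 0.004], "twist": [0, 0, 0], "grip": 0.02}, {"xyz": [0, 0, 0.003], "twist": [0, 0, 0], "grip": 0.02}, {"xyz": [0, 0, 0.002], "twist": [0, 0, 0], "grip": 0.02}, {"xyz": [0, 0, 0.002], "twist": [0, 0, 0], "grip": 0.02}]}}

```text
time: 23.3
ee_pos: [0.5828, -0.1093, 0.1022]
orientation: [0.003, -0.108, 0.994, 0.001]
wrist_force: [-7.3, 2.5, 14.7]
opening: 0.0273
```

Call:
{"fn": "play_rows", "kwargs": {"commands": [{"xyz": [0, 0, 0.002], "twist": [0, 0, 0], "grip": 0.02}, {"xyz": [0, 0, 0.002], "twist": [0, 0, 0], "grip": 0.02}, {"xyz": [0, 0, 0.002], "twist": [0, 0, 0], "grip": 0.02}, {"xyz": [0, 0, 0.002], "twist": [0, 0, 0], "grip": 0.02}, {"xyz": [0, 0, 0.002], "twist": [0, 0, 0], "grip": 0.02}, {"xyz": [0, 0, 0.002], "twist": [0, 0, 0], "grip": 0.02}, {"xyz": [0, 0, 0.002], "twist": [0, 0, 0], "grip": 0.02}, {"xyz": [0, 0, 0.002], "twist": [0, 0, 0], "grip": 0.02}]}}

```text
time: 23.97
ee_pos: [0.5826, -0.1091, 0.1021]
orientation: [0.007, -0.107, 0.994, -0.002]
wrist_force: [-4.2, 0.1, 8.8]
opening: 0.027
```

```bash
python3 - <<'E'
from h import *
todo([.5733,-.3434,.19],-166.5)
E
```

```text
t 24.0 p [ 0.5826 -0.1091  0.1021] yaw -167.7 tilt [-0.013 -0.005 -1.   ] open 0.027 F [-4.2  0.1  8.8]
 twist z -1.16  shift [ 0.0637 -0.2256 -0.0879]
```

Call:
{"fn": "play_rows", "kwargs": {"commands": [{"xyz": [0, 0, -0.01], "twist": [0, 0, 0], "grip": 0.02}, {"xyz": [0, 0, -0.028], "twist": [0, 0.6, 0], "grip": 0.02}, {"xyz": [0, 0, -0.028], "twist": [0, 0, -1], "grip": 0.02}, {"xyz": [0, 0, -0.015], "twist": [0, 0, 0], "grip": 0.02}, {"xyz": [0, 0, -0.004], "twist": [0, 0, 0], "grip": 0.02}]}}

```text
time: 24.38
ee_pos: [0.5819, -0.1084, 0.1913]
orientation: [0.002, -0.116, 0.993, -0.002]
wrist_force: [1.1, 0.0, -4.6]
opening: 0.0275
```

Call:
{"fn": "play_rows", "kwargs": {"commands": [{"xyz": [0.007, -0.023, -0.001], "twist": [0, 0, 0], "grip": 0.02}, {"xyz": [0.009, -0.033, -0.001], "twist": [0, 0, 0], "grip": 0.02}, {"xyz": [0.009, -0.033, -0.001], "twist": [0, 0, 0], "grip": 0.02}, {"xyz": [0.009, -0.033, -0.001], "twist": [0, 0, 0], "grip": 0.02}, {"xyz": [0.009, -0.033, -0.001], "twist": [0, 0, 0], "grip": 0.02}, {"xyz": [0.009, -0.033, -0.001], "twist": [0, 0, 0], "grip": 0.02}, {"xyz": [0.009, -0.033, -0.001], "twist": [0, 0, 0], "grip": 0.02}, {"xyz": [0, 0, -0.001], "twist": [0, 0, 0], "grip": 0.02}]}}

```text
time: 25.05
ee_pos: [0.577, -0.3445, 0.1997]
orientation: [0.005, -0.12, 0.993, -0.002]
wrist_force: [0.3, -0.4, -4.7]
opening: 0.0271
```

```bash
python3 - <<'E'
from h import *
todo([.5733,-.3434,.102],-166.5)
E
```

```text
t 25.1 p [ 0.577  -0.3445  0.1997] yaw -166.2 tilt [-0.01  -0.006 -1.   ] open 0.0271 F [ 0.3 -0.4 -4.7]
 twist z 0.34  shift [0.0034 0.002  0.0977]
```

Call:
{"fn": "play_rows", "kwargs": {"commands": [{"xyz": [0.003, 0.002, 0], "twist": [-0.3, 0.6, 0.3], "grip": 0.02}, {"xyz": [0, 0, 0.01], "twist": [0, 0, 0], "grip": 0.02}, {"xyz": [0, 0, 0.018], "twist": [0, 0, 0], "grip": 0.02}, {"xyz": [0, 0, 0.018], "twist": [0, 0, 0], "grip": 0.02}, {"xyz": [0, 0, 0.008], "twist": [0, 0, 0], "grip": 0.02}, {"xyz": [0, 0, 0.003], "twist": [0, 0, 0], "grip": 0.02}, {"xyz": [0, 0, 0], "twist": [0, 0, 0], "grip": 0.02}]}}

```text
time: 25.63
ee_pos: [0.5722, -0.3406, 0.1345]
orientation: [-0.002, -0.117, 0.993, 0.003]
wrist_force: [-0.2, 0.1, -4.2]
opening: 0.0275
```

```bash
python3 - <<'E'
from h import *
todo([.5733,-.3434,.102],-166.5)
E
```

```text
t 25.6 p [ 0.5722 -0.3406  0.1345] yaw -166.5 tilt [ 0.004  0.006 -1.   ] open 0.0275 F [-0.2  0.1 -4.2]
 twist z -0.03  shift [-0.0004 -0.003   0.0325]
```

Call:
{"fn": "play_rows", "kwargs": {"commands": [{"xyz": [0, -0.002, 0.006], "twist": [0, 0, 0], "grip": 0.02}, {"xyz": [0, 0, 0.007], "twist": [0, 0, 0], "grip": 0.02}, {"xyz": [0, 0, 0.006], "twist": [0, 0, 0], "grip": 0.02}, {"xyz": [0, 0, 0.005], "twist": [0, 0, 0], "grip": 0.02}, {"xyz": [0, 0, 0.004], "twist": [0, 0, 0], "grip": 0.02}, {"xyz": [0, 0, 0.003], "twist": [0, 0, 0], "grip": 0.02}, {"xyz": [0, 0, 0.002], "twist": [0, 0, 0], "grip": 0.02}, {"xyz": [0, 0, 0.002], "twist": [0, 0, 0], "grip": 0.02}]}}

```text
time: 26.3
ee_pos: [0.5739, -0.3417, 0.1024]
orientation: [-0.001, -0.118, 0.993, 0.001]
wrist_force: [-8.3, 5.9, 16.0]
opening: 0.0274
```

Call:
{"fn": "play_rows", "kwargs": {"commands": [{"xyz": [0, 0, 0.002], "twist": [0, 0, 0], "grip": 0.02}, {"xyz": [0, 0, 0.002], "twist": [0, 0, 0], "grip": 0.02}, {"xyz": [0, 0, 0.002], "twist": [0, 0, 0], "grip": 0.02}, {"xyz": [0, 0, 0.002], "twist": [0, 0, 0], "grip": 0.02}, {"xyz": [0, 0, 0.002], "twist": [0, 0, 0], "grip": 0.02}, {"xyz": [0, 0, 0.002], "twist": [0, 0, 0], "grip": 0.02}, {"xyz": [0, 0, 0.002], "twist": [0, 0, 0], "grip": 0.02}, {"xyz": [0, 0, 0.002], "twist": [0, 0, 0], "grip": 0.02}]}}

```text
time: 26.97
ee_pos: [0.5735, -0.3416, 0.1022]
orientation: [0.003, -0.118, 0.993, -0.002]
wrist_force: [-3.7, 0.7, 5.4]
opening: 0.0274
```

Call:
{"fn": "play_rows", "kwargs": {"commands": [{"xyz": [0, 0, -0.01], "twist": [0, 0, 0], "grip": 0.02}, {"xyz": [0, 0, -0.028], "twist": [0, 0.6, 0], "grip": 0.02}, {"xyz": [0, 0, -0.028], "twist": [0, 0, 0], "grip": 0.02}, {"xyz": [0, 0, -0.015], "twist": [0, 0, 0], "grip": 0.02}, {"xyz": [0, 0, -0.004], "twist": [0, 0, 0], "grip": 0.02}]}}

```text
time: 27.38
ee_pos: [0.5731, -0.341, 0.191]
orientation: [-0.002, -0.118, 0.993, -0.003]
wrist_force: [0.3, -0.3, -5.1]
opening: 0.0267
```

```bash
python3 - <<'E'
from h import *
todo([.42,.03,.19])
E
```

```text
t 27.4 p [ 0.5731 -0.341   0.191 ] yaw -166.5 tilt [ 0.005 -0.005 -1.   ] open 0.0267 F [ 0.3 -0.3 -5.1]
 twist z 0.0  shift [0.0621 0.3966 0.001 ]
```

Call:
{"fn": "play_rows", "kwargs": {"commands": [{"xyz": [0.004, 0.025, 0], "twist": [0, 0, 0], "grip": 0.02}, {"xyz": [0.005, 0.034, -0.001], "twist": [0, 0, 0], "grip": 0.02}, {"xyz": [0.005, 0.034, -0.001], "twist": [0, 0, 0], "grip": 0.02}, {"xyz": [0.005, 0.034, -0.001], "twist": [0, 0, 0], "grip": 0.02}, {"xyz": [0.005, 0.034, -0.001], "twist": [0, 0, 0], "grip": 0.02}, {"xyz": [0.005, 0.034, -0.001], "twist": [0, 0, 0], "grip": 0.02}, {"xyz": [0.005, 0.034, -0.001], "twist": [0, 0, 0], "grip": 0.02}, {"xyz": [0.005, 0.034, -0.001], "twist": [0, 0, 0], "grip": 0.02}]}}

```text
time: 28.05
ee_pos: [0.4751, -0.0949, 0.1944]
orientation: [0.003, -0.112, 0.994, -0.007]
wrist_force: [1.2, 1.1, -4.9]
opening: 0.0267
```

Call:
{"fn": "play_rows", "kwargs": {"commands": [{"xyz": [0.005, 0.034, -0.001], "twist": [0, 0, 0], "grip": 0.02}, {"xyz": [0.005, 0.034, -0.001], "twist": [0, 0, 0], "grip": 0.02}, {"xyz": [0.005, 0.03, -0.001], "twist": [0, 0, 0], "grip": 0.02}, {"xyz": [0.005, 0.02, -0.001], "twist": [0, 0, 0], "grip": 0.02}, {"xyz": [0, 0, 0], "twist": [0, 0, 0], "grip": 0.02}, {"xyz": [0, 0, 0], "twist": [0, 0, 0], "grip": 0.02}]}}

```text
time: 28.55
ee_pos: [0.4215, 0.0268, 0.1957]
orientation: [0.003, -0.115, 0.993, -0.006]
wrist_force: [0.4, -0.4, -4.3]
opening: 0.0275
```

```bash
python3 - <<'E'
from h import *
todo([.42,.03,.102])
E
```

```text
t 28.6 p [0.4215 0.0268 0.1957] yaw -166.7 tilt [-0.005 -0.012 -1.   ] open 0.0275 F [ 0.4 -0.4 -4.3]
 twist z 0.0  shift [0.0007 0.0034 0.0937]
```

Call:
{"fn": "play_rows", "kwargs": {"commands": [{"xyz": [0, 0, 0.01], "twist": [-0.6, 0.2, 0], "grip": 0.02}, {"xyz": [0, 0, 0.018], "twist": [0, 0, 0], "grip": 0.02}, {"xyz": [0, 0, 0.018], "twist": [0, 0, 0], "grip": 0.02}, {"xyz": [0, 0, 0.015], "twist": [0, 0, 0], "grip": 0.02}, {"xyz": [0, 0, 0.008], "twist": [0, 0, 0], "grip": 0.02}, {"xyz": [0, 0, 0.005], "twist": [0, 0, 0], "grip": 0.02}, {"xyz": [0, 0, 0.004], "twist": [0, 0, 0], "grip": 0.02}, {"xyz": [0, 0, 0.003], "twist": [0, 0, 0], "grip": 0.02}]}}

```text
time: 29.22
ee_pos: [0.4268, 0.0213, 0.1094]
orientation: [0.003, -0.112, 0.994, -0.001]
wrist_force: [0.2, -0.6, -5.3]
opening: 0.0273
```

Call:
{"fn": "play_rows", "kwargs": {"commands": [{"xyz": [0, 0, 0.003], "twist": [0, 0, 0], "grip": 0.02}, {"xyz": [0, 0, 0.003], "twist": [0, 0, 0], "grip": 0.02}, {"xyz": [0, 0, 0.002], "twist": [0, 0, 0], "grip": 0.02}, {"xyz": [0, 0, 0.002], "twist": [0, 0, 0], "grip": 0.02}, {"xyz": [0, 0, 0.001], "twist": [0, 0, 0], "grip": 0.02}]}}

```text
time: 29.63
ee_pos: [0.4285, 0.0207, 0.1023]
orientation: [0.005, -0.112, 0.994, -0.001]
wrist_force: [0.2, -0.5, -4.8]
opening: 0.027
```

```bash
python3 - <<'E'
from h import *
todo([.42,.03,.102])
E
```

```text
t 29.6 p [0.4285 0.0207 0.1023] yaw -167.2 tilt [-0.01  -0.003 -1.   ] open 0.027 F [ 0.2 -0.5 -4.8]
 twist z 0.0  shift [0.0062 0.011  0.0003]
```

Call:
{"fn": "play_rows", "kwargs": {"commands": [{"xyz": [0, 0, 0.002], "twist": [0, 0.5, 0], "grip": 0.02}, {"xyz": [0, 0, 0.002], "twist": [0, 0, 0], "grip": 0.02}, {"xyz": [0, 0, 0.002], "twist": [0, 0, 0], "grip": 0.02}, {"xyz": [0, 0, 0.002], "twist": [0, 0, 0], "grip": 0.02}]}}

```text
time: 29.97
ee_pos: [0.4292, 0.0207, 0.1022]
orientation: [0.003, -0.112, 0.994, -0.003]
wrist_force: [-8.9, -2.2, 17.5]
opening: 0.0275
```

```bash
python3 - <<'E'
from h import *
todo([.42,.03,.102])
E
```

```text
t 30.0 p [0.4292 0.0207 0.1022] yaw -167.1 tilt [-0.005 -0.006 -1.   ] open 0.0275 F [-8.9 -2.2 17.5]
 twist z 0.0  shift [0.0069 0.0111 0.0002]
```

Call:
{"fn": "play_rows", "kwargs": {"commands": [{"xyz": [0, 0, -0.001], "twist": [0, 0, 0], "grip": 0.04}, {"xyz": [0, 0, 0], "twist": [0, 0, 0], "grip": 0.07}, {"xyz": [0, 0, 0], "twist": [0, 0, 0], "grip": 0.07}, {"xyz": [0, 0, 0], "twist": [0, 0, 0], "grip": 0.07}, {"xyz": [0, 0, -0.02], "twist": [0, 0, 0], "grip": 0.07}, {"xyz": [0, 0, -0.035], "twist": [0, 0, 0], "grip": 0.07}, {"xyz": [0, 0, -0.035], "twist": [0, 0, 0], "grip": 0.07}, {"xyz": [0, 0, -0.03], "twist": [0, 0, 0], "grip": 0.07}]}}

```text
time: 30.63
ee_pos: [0.4272, 0.0217, 0.2233]
orientation: [0.0, -0.112, 0.994, -0.002]
wrist_force: [0.9, 0.7, 0.2]
opening: 0.0698
```

```bash
python3 - <<'E'
from h import *
todo([.5825,-.1098,.2],-167.5)
E
```

```text
t 30.6 p [0.4272 0.0217 0.2233] yaw -167.1 tilt [ 0.    -0.004 -1.   ] open 0.0698 F [0.9 0.7 0.2]
 twist z 0.39  shift [-0.1232 -0.162   0.0233]
```

Released. Moving above block c with the gripper open, then taking a look.

Call:
{"fn": "play_rows", "kwargs": {"commands": [{"xyz": [-0.018, -0.024, 0], "twist": [0, 0, 0.4], "grip": 0.084}, {"xyz": [-0.025, -0.033, 0], "twist": [0, 0, 0], "grip": 0.084}, {"xyz": [-0.025, -0.033, 0], "twist": [0, 0, 0], "grip": 0.084}, {"xyz": [-0.025, -0.033, 0.005], "twist": [0, 0, 0], "grip": 0.084}, {"xyz": [-0.025, -0.033, 0.005], "twist": [0, 0, 0], "grip": 0.084}, {"xyz": [0, 0, 0], "twist": [0, 0, 0], "grip": 0.084}, {"xyz": [0, 0, 0], "twist": [0, 0, 0], "grip": 0.084}]}}

```text
time: 31.22
ee_pos: [0.586, -0.1084, 0.223]
orientation: [0.009, -0.111, 0.994, -0.005]
wrist_force: [-0.5, -0.1, 0.4]
opening: 0.0838
```

```bash
python3 - <<'E'
from h import *
todo([.5825,-.1098,.12],-167.5)
a=snap("top","top4.png");b=snap("side","side4.png")
cv2.imwrite('pics/chk4.png',cv2.resize(a[120:310,100:400],(800,507),interpolation=cv2.INTER_CUBIC))
E
```

```text
t 31.2 p [ 0.586  -0.1084  0.223 ] yaw -167.3 tilt [-0.017 -0.011 -1.   ] open 0.0838 F [-0.5 -0.1  0.4]
 twist z 0.22  shift [ 0.0037 -0.0006  0.103 ]
```

View pics/chk4.png

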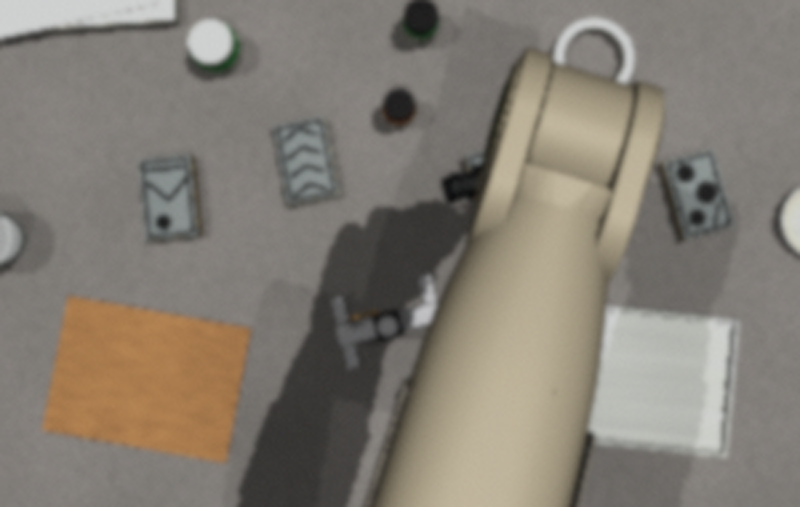

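Call:
{"fn": "play_rows", "kwargs": {"commands": [{"xyz": [0.004, 0, 0], "twist": [-0.6, 1.0, 0.2], "grip": 0.0854}, {"xyz": [0, 0, 0.03], "twist": [0, 0, 0], "grip": 0.0854}, {"xyz": [0, 0, 0.04], "twist": [0, 0, 0], "grip": 0.0854}, {"xyz": [0, 0, 0.04], "twist": [0, 0, 0], "grip": 0.0854}, {"xyz": [0, 0, 0.025], "twist": [0, 0, 0], "grip": 0.0854}, {"xyz": [0, 0, 0], "twist": [0, 0, 0], "grip": 0.0854}, {"xyz": [0, 0, 0], "twist": [0, 0, 0], "grip": 0.0854}]}}

```text
time: 31.9
ee_pos: [0.5768, -0.1028, 0.0913]
orientation: [0.001, -0.112, 0.994, -0.001]
wrist_force: [0.7, 0.0, 0.6]
opening: 0.0853
```

```bash
python3 - <<'E'
from h import *
todo([.5825,-.1098,.02],-167.5)
E
```

```text
t 31.9 p [ 0.5768 -0.1028  0.0913] yaw -167.1 tilt [-0.002 -0.002 -1.   ] open 0.0853 F [0.7 0.  0.6]
 twist z 0.4  shift [-0.004  -0.0081  0.0713]
```

Call:
{"fn": "play_rows", "kwargs": {"commands": [{"xyz": [-0.003, -0.008, 0], "twist": [0, 0, 0.4], "grip": 0.0854}, {"xyz": [0, 0, 0], "twist": [0, 0, 0], "grip": 0.0854}, {"xyz": [0, 0, 0.01], "twist": [0, 0, 0], "grip": 0.0854}, {"xyz": [0, 0, 0.01], "twist": [0, 0, 0], "grip": 0.0854}, {"xyz": [0, 0, 0], "twist": [0, 0, 0], "grip": 0.0854}]}}

```text
time: 32.32
ee_pos: [0.5861, -0.1111, 0.0788]
orientation: [0.006, -0.109, 0.994, -0.003]
wrist_force: [-0.4, 0.2, 0.3]
opening: 0.0857
```

```bash
python3 - <<'E'
from h import *
todo([.5825,-.1098,.02],-167.5)
E
```

```text
t 32.3 p [ 0.5861 -0.1111  0.0788] yaw -167.5 tilt [-0.012 -0.008 -1.   ] open 0.0857 F [-0.4  0.2  0.3]
 twist z 0.04  shift [0.0032 0.0021 0.0588]
```

Call:
{"fn": "play_rows", "kwargs": {"commands": [{"xyz": [0.002, 0.001, 0.01], "twist": [-0.4, 0.6, 0], "grip": 0.0854}, {"xyz": [0, 0, 0.014], "twist": [0, 0, 0], "grip": 0.0854}, {"xyz": [0, 0, 0.014], "twist": [0, 0, 0], "grip": 0.0854}, {"xyz": [0, 0, 0.01], "twist": [0, 0, 0], "grip": 0.0854}, {"xyz": [0, 0, 0.006], "twist": [0, 0, 0], "grip": 0.0854}, {"xyz": [0, 0, 0], "twist": [0, 0, 0], "grip": 0.0854}]}}

```text
time: 32.82
ee_pos: [0.5847, -0.1111, 0.0215]
orientation: [0.001, -0.109, 0.994, -0.0]
wrist_force: [0.2, 0.0, 0.6]
opening: 0.0855
```

```bash
python3 - <<'E'
from h import *
todo([.5825,-.1098,.02],-167.5)
E
```

```text
t 32.8 p [ 0.5847 -0.1111  0.0215] yaw -167.5 tilt [-0.001 -0.001 -1.   ] open 0.0855 F [0.2 0.  0.6]
 twist z 0.01  shift [0.0019 0.0018 0.0015]
```

Call:
{"fn": "play_rows", "kwargs": {"commands": [{"xyz": [0, 0, 0], "twist": [0, 0, 0], "grip": 0.05}, {"xyz": [0, 0, 0], "twist": [0, 0, 0], "grip": 0.05}, {"xyz": [0, 0, 0], "twist": [0, 0, 0], "grip": 0.05}, {"xyz": [0, 0, 0], "twist": [0, 0, 0], "grip": 0.05}, {"xyz": [0, 0, -0.02], "twist": [0, 0, 0], "grip": 0.05}, {"xyz": [0, 0, -0.035], "twist": [0, 0, 0], "grip": 0.05}, {"xyz": [0, 0, -0.035], "twist": [0, 0, 0], "grip": 0.05}, {"xyz": [0, 0, 0], "twist": [0, 0, 0], "grip": 0.05}], "squeeze": 50}}

```text
time: 33.48
ee_pos: [0.5831, -0.1106, 0.1139]
orientation: [-0.002, -0.109, 0.994, 0.001]
wrist_force: [1.6, -0.4, -0.5]
opening: 0.0609
```

Call:
{"fn": "play_rows", "kwargs": {"commands": [{"xyz": [0, 0, 0], "twist": [0, 0, 6], "grip": 0.05}, {"xyz": [0, 0, 0], "twist": [0, 0, 6], "grip": 0.05}, {"xyz": [0, 0, 0], "twist": [0, 0, 6], "grip": 0.05}, {"xyz": [0, 0, 0], "twist": [0, 0, 0], "grip": 0.05}]}}

```text
time: 33.82
ee_pos: [0.5858, -0.1113, 0.1189]
orientation: [0.003, 0.055, 0.999, -0.001]
wrist_force: [-0.8, 0.5, -0.6]
opening: 0.0612
```

```bash
python3 - <<'E'
from h import *
todo([.3627,-.2248,.11],173.8)
E
```

```text
t 33.8 p [ 0.5858 -0.1113  0.1189] yaw 173.7 tilt [-0.005 -0.001 -1.   ] open 0.0612 F [-0.8  0.5 -0.6]
 twist z -0.07  shift [ 0.2095 -0.1369  0.0089]
```

Block c is held (opening 61 mm). Moving it to the galley.

Call:
{"fn": "play_rows", "kwargs": {"commands": [{"xyz": [0.022, -0.014, 0], "twist": [0, 0, 0], "grip": 0.05}, {"xyz": [0.032, -0.021, 0], "twist": [0, 0, 0], "grip": 0.05}, {"xyz": [0.032, -0.021, 0], "twist": [0, 0, 0], "grip": 0.05}, {"xyz": [0.032, -0.021, 0], "twist": [0, 0, 0], "grip": 0.05}, {"xyz": [0.032, -0.021, 0], "twist": [0, 0, 0], "grip": 0.05}, {"xyz": [0.032, -0.021, 0], "twist": [0, 0, 0], "grip": 0.05}, {"xyz": [0.02, -0.013, 0], "twist": [0, 0, 0], "grip": 0.05}, {"xyz": [0, 0, 0], "twist": [0, 0, 0], "grip": 0.05}]}}

```text
time: 34.48
ee_pos: [0.3663, -0.2246, 0.1158]
orientation: [0.005, 0.038, 0.999, -0.002]
wrist_force: [0.8, 0.4, -1.5]
opening: 0.0613
```

```bash
python3 - <<'E'
from h import *
todo([.3627,-.2248,.0265],173.8)
E
```

```text
t 34.5 p [ 0.3663 -0.2246  0.1158] yaw 175.6 tilt [-0.011 -0.003 -1.   ] open 0.0613 F [ 0.8  0.4 -1.5]
 twist z 1.81  shift [ 0.0035 -0.0006  0.0893]
```

Call:
{"fn": "play_rows", "kwargs": {"commands": [{"xyz": [0.003, 0, 0], "twist": [0, 0.6, 1.8], "grip": 0.05}, {"xyz": [0, 0, 0.018], "twist": [0, 0, 0], "grip": 0.05}, {"xyz": [0, 0, 0.02], "twist": [0, 0, 0], "grip": 0.05}, {"xyz": [0, 0, 0.01], "twist": [0, 0, 0], "grip": 0.05}, {"xyz": [0, 0, 0], "twist": [0, 0, 0], "grip": 0.05}, {"xyz": [0, 0, 0], "twist": [0, 0, 0], "grip": 0.05}]}}

```text
time: 34.98
ee_pos: [0.3634, -0.2264, 0.068]
orientation: [0.003, 0.05, 0.999, -0.003]
wrist_force: [-1.4, -0.2, -0.3]
opening: 0.0611
```

```bash
python3 - <<'E'
from h import *
todo([.3627,-.2248,.0265],173.8)
E
```

```text
t 35.0 p [ 0.3634 -0.2264  0.068 ] yaw 174.3 tilt [-0.005 -0.005 -1.   ] open 0.0611 F [-1.4 -0.2 -0.3]
 twist z 0.52  shift [0.0009 0.0015 0.0415]
```

Call:
{"fn": "play_rows", "kwargs": {"commands": [{"xyz": [0, 0.001, 0.012], "twist": [-0.2, 0.3, 0.4], "grip": 0.05}, {"xyz": [0, 0, 0.012], "twist": [0, 0, 0], "grip": 0.05}, {"xyz": [0, 0, 0.007], "twist": [0, 0, 0], "grip": 0.05}, {"xyz": [0, 0, 0.004], "twist": [0, 0, 0], "grip": 0.05}, {"xyz": [0, 0, 0.003], "twist": [0, 0, 0], "grip": 0.05}, {"xyz": [0, 0, 0.002], "twist": [0, 0, 0], "grip": 0.05}]}}

```text
time: 35.48
ee_pos: [0.3667, -0.2266, 0.0274]
orientation: [0.002, 0.051, 0.999, -0.002]
wrist_force: [-0.1, -0.0, -1.1]
opening: 0.061
```

```bash
python3 - <<'E'
from h import *
todo([.3627,-.2248,.0265],173.8)
E
```

```text
t 35.5 p [ 0.3667 -0.2266  0.0274] yaw 174.2 tilt [-0.004 -0.004 -1.   ] open 0.061 F [-0.1 -0.  -1.1]
 twist z 0.37  shift [0.0042 0.0013 0.0009]
```

Call:
{"fn": "play_rows", "kwargs": {"commands": [{"xyz": [0, 0, 0.002], "twist": [0, 0, 0], "grip": 0.05}, {"xyz": [0, 0, 0.002], "twist": [0, 0, 0], "grip": 0.05}, {"xyz": [0, 0, 0], "twist": [0, 0, 0], "grip": 0.072}, {"xyz": [0, 0, 0], "twist": [0, 0, 0], "grip": 0.072}, {"xyz": [0, 0, 0], "twist": [0, 0, 0], "grip": 0.072}, {"xyz": [0, 0, -0.02], "twist": [0, 0, 0], "grip": 0.072}, {"xyz": [0, 0, -0.035], "twist": [0, 0, 0], "grip": 0.072}, {"xyz": [0, 0, -0.035], "twist": [0, 0, 0], "grip": 0.08}]}}

```text
time: 36.15
ee_pos: [0.3635, -0.2237, 0.1134]
orientation: [-0.002, 0.051, 0.999, 0.001]
wrist_force: [-1.2, -0.2, -0.1]
opening: 0.0799
```

Call:
{"fn": "play_rows", "kwargs": {"commands": [{"xyz": [0, 0, 0], "twist": [0, 0, -7], "grip": 0.0854}, {"xyz": [0, 0, 0], "twist": [0, 0, -7], "grip": 0.0854}, {"xyz": [0, 0, 0], "twist": [0, 0, -5.5], "grip": 0.0854}, {"xyz": [0, 0, 0], "twist": [0, 0, 0], "grip": 0.0854}]}}

```text
time: 36.48
ee_pos: [0.3681, -0.2278, 0.1221]
orientation: [0.004, -0.127, 0.992, -0.005]
wrist_force: [0.6, -0.6, -0.1]
opening: 0.0855
```

```bash
python3 - <<'E'
from h import *
todo([.5733,-.3434,.1],-166.5)
E
```

```text
t 36.5 p [ 0.3681 -0.2278  0.1221] yaw -165.5 tilt [-0.006 -0.01  -1.   ] open 0.0855 F [ 0.6 -0.6 -0.1]
 twist z 1.05  shift [-0.1725 -0.1604  0.0221]
```

Call:
{"fn": "play_rows", "kwargs": {"commands": [{"xyz": [-0.02, -0.018, 0], "twist": [-0.5, 0.3, 1], "grip": 0.0854}, {"xyz": [-0.03, -0.028, 0], "twist": [0, 0, 0], "grip": 0.0854}, {"xyz": [-0.03, -0.028, 0], "twist": [0, 0, 0], "grip": 0.0854}, {"xyz": [-0.03, -0.028, 0], "twist": [0, 0, 0], "grip": 0.0854}, {"xyz": [-0.03, -0.028, 0], "twist": [0, 0, 0], "grip": 0.0854}, {"xyz": [-0.026, -0.024, 0], "twist": [0, 0, 0], "grip": 0.0854}, {"xyz": [0, 0, 0], "twist": [0, 0, 0], "grip": 0.0854}, {"xyz": [0, 0, 0], "twist": [0, 0, 0], "grip": 0.0854}]}}

```text
time: 37.15
ee_pos: [0.5695, -0.3411, 0.1144]
orientation: [-0.003, -0.105, 0.994, 0.002]
wrist_force: [0.8, 0.4, -0.6]
opening: 0.0855
```

```bash
python3 - <<'E'
from h import *
todo([.5733,-.3434,.018],-166.5)
E
```

```text
t 37.1 p [ 0.5695 -0.3411  0.1144] yaw -167.9 tilt [ 0.005  0.005 -1.   ] open 0.0855 F [ 0.8  0.4 -0.6]
 twist z -1.42  shift [-0.0032 -0.0031  0.0964]
```

Call:
{"fn": "play_rows", "kwargs": {"commands": [{"xyz": [-0.003, -0.003, 0], "twist": [0.2, -0.2, -1.4], "grip": 0.0854}, {"xyz": [0, 0, 0.015], "twist": [0, 0, 0], "grip": 0.0854}, {"xyz": [0, 0, 0.02], "twist": [0, 0, 0], "grip": 0.0854}, {"xyz": [0, 0, 0.01], "twist": [0, 0, 0], "grip": 0.0854}, {"xyz": [0, 0, 0], "twist": [0, 0, 0], "grip": 0.0854}, {"xyz": [0, 0, 0], "twist": [0, 0, 0], "grip": 0.0854}]}}

```text
time: 37.65
ee_pos: [0.5691, -0.341, 0.068]
orientation: [-0.002, -0.117, 0.993, 0.002]
wrist_force: [-0.2, -0.2, 0.4]
opening: 0.0852
```

```bash
python3 - <<'E'
from h import *
todo([.5733,-.3434,.018],-166.5)
E
```

```text
t 37.6 p [ 0.5691 -0.341   0.068 ] yaw -166.6 tilt [ 0.003  0.004 -1.   ] open 0.0852 F [-0.2 -0.2  0.4]
 twist z -0.08  shift [-0.0035 -0.0033  0.05  ]
```

Call:
{"fn": "play_rows", "kwargs": {"commands": [{"xyz": [-0.002, -0.003, 0.01], "twist": [0, 0, 0], "grip": 0.0854}, {"xyz": [0, 0, 0.013], "twist": [0, 0, 0], "grip": 0.0854}, {"xyz": [0, 0, 0.012], "twist": [0, 0, 0], "grip": 0.0854}, {"xyz": [0, 0, 0.008], "twist": [0, 0, 0], "grip": 0.0854}, {"xyz": [0, 0, 0.003], "twist": [0, 0, 0], "grip": 0.0854}, {"xyz": [0, 0, 0], "twist": [0, 0, 0], "grip": 0.0854}]}}

```text
time: 38.15
ee_pos: [0.573, -0.3447, 0.0233]
orientation: [0.001, -0.117, 0.993, -0.001]
wrist_force: [-0.0, 0.6, 0.2]
opening: 0.0854
```

Call:
{"fn": "play_rows", "kwargs": {"commands": [{"xyz": [0, 0, 0], "twist": [0, 0, 0], "grip": 0.05}, {"xyz": [0, 0, 0], "twist": [0, 0, 0], "grip": 0.05}, {"xyz": [0, 0, 0], "twist": [0, 0, 0], "grip": 0.05}, {"xyz": [0, 0, 0], "twist": [0, 0, 0], "grip": 0.05}, {"xyz": [0, 0, 0], "twist": [0, 0, 0], "grip": 0.05}]}}

```text
time: 38.57
ee_pos: [0.574, -0.3456, 0.0253]
orientation: [0.002, -0.117, 0.993, -0.002]
wrist_force: [-0.8, -0.1, -1.4]
opening: 0.0607
```

```bash
python3 - <<'E'
from h import *
todo([.379,.3559,.17],168.8)
E
```

```text
t 38.6 p [ 0.574  -0.3456  0.0253] yaw -166.6 tilt [-0.003 -0.004 -1.   ] open 0.0607 F [-0.8 -0.1 -1.4]
 twist z -335.4  shift [ 0.3276  0.6503 -0.1447]
```

Call:
{"fn": "play_rows", "kwargs": {"commands": [{"xyz": [0, 0, 0], "twist": [0, 0, 0], "grip": 0.072}, {"xyz": [0, 0, 0], "twist": [0, 0, 0], "grip": 0.08}, {"xyz": [0, 0, 0.004], "twist": [0, 0, 0], "grip": 0.08}, {"xyz": [0, 0, 0.004], "twist": [0, 0, 0], "grip": 0.08}, {"xyz": [0, 0, 0.001], "twist": [0, 0, 0], "grip": 0.08}]}}

```text
time: 38.98
ee_pos: [0.5748, -0.3461, 0.0166]
orientation: [0.002, -0.117, 0.993, -0.002]
wrist_force: [0.3, 0.3, -0.2]
opening: 0.0798
```

Call:
{"fn": "play_rows", "kwargs": {"commands": [{"xyz": [0, 0, 0.001], "twist": [0, 0, 0], "grip": 0.05}, {"xyz": [0, 0, 0], "twist": [0, 0, 0], "grip": 0.05}, {"xyz": [0, 0, 0], "twist": [0, 0, 0], "grip": 0.05}, {"xyz": [0, 0, 0], "twist": [0, 0, 0], "grip": 0.05}, {"xyz": [0, 0, 0], "twist": [0, 0, 0], "grip": 0.05}]}}

```text
time: 39.4
ee_pos: [0.5745, -0.3458, 0.0149]
orientation: [0.002, -0.117, 0.993, -0.002]
wrist_force: [-0.2, -0.0, 2.1]
opening: 0.0609
```

Call:
{"fn": "play_rows", "kwargs": {"commands": [{"xyz": [0, 0, -0.02], "twist": [0, 0, 0], "grip": 0.05}, {"xyz": [0, 0, -0.04], "twist": [0, 0, 0], "grip": 0.05}, {"xyz": [0, 0, -0.04], "twist": [0, 0, 0], "grip": 0.05}, {"xyz": [0, 0, -0.035], "twist": [0, 0, 0], "grip": 0.05}, {"xyz": [0, 0, 0], "twist": [0, 0, 6], "grip": 0.05}, {"xyz": [0, 0, 0], "twist": [0, 0, 6], "grip": 0.05}, {"xyz": [0, 0, 0], "twist": [0, 0, 6], "grip": 0.05}, {"xyz": [0, 0, 0], "twist": [0, 0, 6], "grip": 0.05}]}}

```text
time: 40.07
ee_pos: [0.5722, -0.3442, 0.1541]
orientation: [0.0, 0.1, 0.995, -0.0]
wrist_force: [-0.3, 0.6, -1.0]
opening: 0.0609
```

```bash
python3 - <<'E'
from h import *
todo([.379,.3559,.17],168.8)
E
```

```text
t 40.1 p [ 0.5722 -0.3442  0.1541] yaw 168.5 tilt [-0. -0. -1.] open 0.0609 F [-0.3  0.6 -1. ]
 twist z -0.33  shift [ 0.3255  0.6492 -0.0159]
```

Call:
{"fn": "play_rows", "kwargs": {"commands": [{"xyz": [0.01, 0.02, -0.02], "twist": [0, 0, 0], "grip": 0.05}, {"xyz": [0.0165, 0.033, -0.01], "twist": [0, 0, 0], "grip": 0.05}, {"xyz": [0.0165, 0.033, -0.001], "twist": [0, 0, 0], "grip": 0.05}, {"xyz": [0.0165, 0.033, -0.001], "twist": [0, 0, 0], "grip": 0.05}, {"xyz": [0.0165, 0.033, -0.001], "twist": [0, 0, 0], "grip": 0.05}, {"xyz": [0.0165, 0.033, -0.001], "twist": [0, 0, 0], "grip": 0.05}, {"xyz": [0.0165, 0.033, -0.001], "twist": [0, 0, 0], "grip": 0.05}, {"xyz": [0.0165, 0.033, -0.001], "twist": [0, 0, 0], "grip": 0.05}]}}

```text
time: 40.73
ee_pos: [0.4999, -0.0709, 0.1886]
orientation: [0.002, 0.11, 0.994, -0.001]
wrist_force: [1.0, 1.1, -0.3]
opening: 0.061
```

Call:
{"fn": "play_rows", "kwargs": {"commands": [{"xyz": [0.0165, 0.033, -0.001], "twist": [0, 0, 0], "grip": 0.05}, {"xyz": [0.0165, 0.033, -0.001], "twist": [0, 0, 0], "grip": 0.05}, {"xyz": [0.0165, 0.033, -0.001], "twist": [0, 0, 0], "grip": 0.05}, {"xyz": [0.0165, 0.033, -0.001], "twist": [0, 0, 0], "grip": 0.05}, {"xyz": [0.0165, 0.033, -0.001], "twist": [0, 0, 0], "grip": 0.05}, {"xyz": [0.0165, 0.033, -0.001], "twist": [0, 0, 0], "grip": 0.05}, {"xyz": [0.0165, 0.033, -0.001], "twist": [0, 0, 0], "grip": 0.05}, {"xyz": [0.0165, 0.033, -0.001], "twist": [0, 0, 0], "grip": 0.05}]}}

```text
time: 41.4
ee_pos: [0.4214, 0.2285, 0.1968]
orientation: [0.003, 0.111, 0.994, -0.001]
wrist_force: [1.5, -0.0, -0.8]
opening: 0.0609
```

```bash
python3 - <<'E'
from h import *
todo([.379,.3559,.1],168.8)
E
```

```text
t 41.4 p [0.4214 0.2285 0.1968] yaw 167.2 tilt [-0.007 -0.001 -1.   ] open 0.0609 F [ 1.5 -0.  -0.8]
 twist z -1.55  shift [0.0664 0.1167 0.0968]
```

Call:
{"fn": "play_rows", "kwargs": {"commands": [{"xyz": [0.017, 0.03, 0], "twist": [0, 0.4, -1.5], "grip": 0.05}, {"xyz": [0.017, 0.03, 0.005], "twist": [0, 0, 0], "grip": 0.05}, {"xyz": [0.017, 0.03, 0.015], "twist": [0, 0, 0], "grip": 0.05}, {"xyz": [0.01, 0.018, 0.02], "twist": [0, 0, 0], "grip": 0.05}, {"xyz": [0, 0, 0.015], "twist": [0, 0, 0], "grip": 0.05}, {"xyz": [0, 0, 0], "twist": [0, 0, 0], "grip": 0.05}, {"xyz": [0, 0, 0], "twist": [0, 0, 0], "grip": 0.05}]}}

```text
time: 41.98
ee_pos: [0.3779, 0.3609, 0.1419]
orientation: [0.002, 0.091, 0.996, 0.002]
wrist_force: [-1.0, -0.6, -0.2]
opening: 0.0611
```

```bash
python3 - <<'E'
from h import *
todo([.379,.3559,.019],168.8)
E
```

```text
t 42.0 p [0.3779 0.3609 0.1419] yaw 169.5 tilt [-0.003  0.005 -1.   ] open 0.0611 F [-1.  -0.6 -0.2]
 twist z 0.72  shift [-0.0021 -0.0047  0.1229]
```

Call:
{"fn": "play_rows", "kwargs": {"commands": [{"xyz": [-0.002, -0.005, 0], "twist": [0, 0, 0.7], "grip": 0.05}, {"xyz": [0, 0, 0.018], "twist": [0, 0, 0], "grip": 0.05}, {"xyz": [0, 0, 0.025], "twist": [0, 0, 0], "grip": 0.05}, {"xyz": [0, 0, 0.025], "twist": [0, 0, 0], "grip": 0.05}, {"xyz": [0, 0, 0.015], "twist": [0, 0, 0], "grip": 0.05}, {"xyz": [0, 0, 0], "twist": [0, 0, 0], "grip": 0.05}, {"xyz": [0, 0, 0], "twist": [0, 0, 0], "grip": 0.05}]}}

```text
time: 42.57
ee_pos: [0.387, 0.3518, 0.0647]
orientation: [0.007, 0.104, 0.995, 0.005]
wrist_force: [-0.5, 0.6, 0.0]
opening: 0.0611
```

```bash
python3 - <<'E'
from h import *
todo([.379,.3559,.019],168.8)
E
```

```text
t 42.6 p [0.387  0.3518 0.0647] yaw 168.0 tilt [-0.013  0.012 -1.   ] open 0.0611 F [-0.5  0.6  0. ]
 twist z -0.77  shift [0.0087 0.0025 0.0457]
```

Call:
{"fn": "play_rows", "kwargs": {"commands": [{"xyz": [0.008, 0.003, 0.005], "twist": [0.7, 0.7, -0.8], "grip": 0.05}, {"xyz": [0, 0, 0.012], "twist": [0, 0, 0], "grip": 0.05}, {"xyz": [0, 0, 0.01], "twist": [0, 0, 0], "grip": 0.05}, {"xyz": [0, 0, 0.008], "twist": [0, 0, 0], "grip": 0.05}, {"xyz": [0, 0, 0.004], "twist": [0, 0, 0], "grip": 0.05}, {"xyz": [0, 0, 0.002], "twist": [0, 0, 0], "grip": 0.05}]}}

```text
time: 43.07
ee_pos: [0.3843, 0.3585, 0.0286]
orientation: [0.003, 0.098, 0.995, 0.003]
wrist_force: [0.0, -0.3, -0.7]
opening: 0.0606
```

```bash
python3 - <<'E'
from h import *
todo([.379,.3559,.019],168.8)
E
```

```text
t 43.1 p [0.3843 0.3585 0.0286] yaw 168.7 tilt [-0.006  0.006 -1.   ] open 0.0606 F [ 0.  -0.3 -0.7]
 twist z -0.07  shift [ 0.0047 -0.0036  0.0096]
```

Call:
{"fn": "play_rows", "kwargs": {"commands": [{"xyz": [0.003, -0.002, 0.004], "twist": [0.3, 0.3, 0], "grip": 0.05}, {"xyz": [0, 0, 0.003], "twist": [0, 0, 0], "grip": 0.05}, {"xyz": [0, 0, 0.002], "twist": [0, 0, 0], "grip": 0.05}, {"xyz": [0, 0, 0.001], "twist": [0, 0, 0], "grip": 0.05}, {"xyz": [0, 0, 0.001], "twist": [0, 0, 0], "grip": 0.05}]}}

```text
time: 43.48
ee_pos: [0.3808, 0.3574, 0.0189]
orientation: [0.001, 0.098, 0.995, 0.0]
wrist_force: [-3.5, -2.4, 13.0]
opening: 0.0611
```

Call:
{"fn": "play_rows", "kwargs": {"commands": [{"xyz": [0, 0, 0.001], "twist": [0, 0, 0], "grip": 0.05}, {"xyz": [0, 0, 0], "twist": [0, 0, 0], "grip": 0.074}, {"xyz": [0, 0, 0], "twist": [0, 0, 0], "grip": 0.074}, {"xyz": [0, 0, 0], "twist": [0, 0, 0], "grip": 0.074}, {"xyz": [0, 0, -0.02], "twist": [0, 0, 0], "grip": 0.074}, {"xyz": [0, 0, -0.035], "twist": [0, 0, 0], "grip": 0.074}, {"xyz": [0, 0, -0.035], "twist": [0, 0, 0], "grip": 0.08}]}}

```text
time: 44.07
ee_pos: [0.3761, 0.3543, 0.1044]
orientation: [-0.005, 0.098, 0.995, -0.004]
wrist_force: [1.7, 0.4, -0.7]
opening: 0.0802
```

Call:
{"fn": "play_rows", "kwargs": {"commands": [{"xyz": [0, 0, 0], "twist": [0, 0, -7], "grip": 0.0854}, {"xyz": [0, 0, 0], "twist": [0, 0, -7], "grip": 0.0854}, {"xyz": [0, 0, 0], "twist": [0, 0, -5.4], "grip": 0.0854}, {"xyz": [0, 0, 0], "twist": [0, 0, 0], "grip": 0.0854}]}}

```text
time: 44.4
ee_pos: [0.381, 0.3577, 0.1135]
orientation: [0.001, -0.079, 0.997, 0.0]
wrist_force: [0.3, 0.5, -0.9]
opening: 0.0856
```

```bash
python3 - <<'E'
from h import *
todo([.6202,.1174,.1],-171.9)
E
```

```text
t 44.4 p [0.381  0.3577 0.1135] yaw -171.0 tilt [-0.003  0.    -1.   ] open 0.0856 F [ 0.3  0.5 -0.9]
 twist z 0.92  shift [-0.2029 -0.2716  0.0135]
```

Call:
{"fn": "play_rows", "kwargs": {"commands": [{"xyz": [-0.02, -0.026, 0], "twist": [0, 0.2, 0.9], "grip": 0.0854}, {"xyz": [-0.0295, -0.0395, 0], "twist": [0, 0, 0], "grip": 0.0854}, {"xyz": [-0.0295, -0.0395, 0], "twist": [0, 0, 0], "grip": 0.0854}, {"xyz": [-0.0295, -0.0395, 0], "twist": [0, 0, 0], "grip": 0.0854}, {"xyz": [-0.0295, -0.0395, 0], "twist": [0, 0, 0], "grip": 0.0854}, {"xyz": [-0.0295, -0.0395, 0], "twist": [0, 0, 0], "grip": 0.0854}, {"xyz": [-0.0295, -0.0395, 0], "twist": [0, 0, 0], "grip": 0.0854}, {"xyz": [0, 0, 0], "twist": [0, 0, 0], "grip": 0.0854}]}}

```text
time: 45.07
ee_pos: [0.5877, 0.1509, 0.1111]
orientation: [0.0, -0.064, 0.998, 0.001]
wrist_force: [0.8, 0.3, 0.4]
opening: 0.085
```

```bash
python3 - <<'E'
from h import *
todo([.6202,.1174,.018],-171.9)
E
```

```text
t 45.1 p [0.5877 0.1509 0.1111] yaw -172.7 tilt [-0.     0.001 -1.   ] open 0.085 F [0.8 0.3 0.4]
 twist z -0.79  shift [-0.0275 -0.0378  0.0931]
```

Call:
{"fn": "play_rows", "kwargs": {"commands": [{"xyz": [-0.013, -0.018, 0], "twist": [0, 0, -0.8], "grip": 0.0854}, {"xyz": [-0.014, -0.018, 0], "twist": [0, 0, 0], "grip": 0.0854}, {"xyz": [0, 0, 0], "twist": [0, 0, 0], "grip": 0.0854}, {"xyz": [0, 0, 0.018], "twist": [0, 0, 0], "grip": 0.0854}, {"xyz": [0, 0, 0.02], "twist": [0, 0, 0], "grip": 0.0854}, {"xyz": [0, 0, 0.008], "twist": [0, 0, 0], "grip": 0.0854}, {"xyz": [0, 0, 0], "twist": [0, 0, 0], "grip": 0.0854}, {"xyz": [0, 0, 0], "twist": [0, 0, 0], "grip": 0.0854}]}}

```text
time: 45.73
ee_pos: [0.6207, 0.1144, 0.0601]
orientation: [-0.002, -0.058, 0.998, 0.001]
wrist_force: [0.3, -0.3, -0.7]
opening: 0.0854
```

```bash
python3 - <<'E'
from h import *
todo([.6202,.1174,.018],-171.9)
E
```

```text
t 45.7 p [0.6207 0.1144 0.0601] yaw -173.4 tilt [ 0.004  0.002 -1.   ] open 0.0854 F [ 0.3 -0.3 -0.7]
 twist z -1.46  shift [0.0001 0.003  0.0421]
```

Call:
{"fn": "play_rows", "kwargs": {"commands": [{"xyz": [0, 0.003, 0.008], "twist": [0, 0, -1.4], "grip": 0.0854}, {"xyz": [0, 0, 0.013], "twist": [0, 0, 0], "grip": 0.0854}, {"xyz": [0, 0, 0.011], "twist": [0, 0, 0], "grip": 0.0854}, {"xyz": [0, 0, 0.008], "twist": [0, 0, 0], "grip": 0.0854}, {"xyz": [0, 0, 0.003], "twist": [0, 0, 0], "grip": 0.0854}, {"xyz": [0, 0, 0.001], "twist": [0, 0, 0], "grip": 0.0854}]}}

```text
time: 46.23
ee_pos: [0.6213, 0.1205, 0.0166]
orientation: [0.0, -0.073, 0.997, 0.001]
wrist_force: [-0.0, -0.0, 1.0]
opening: 0.0854
```

```bash
python3 - <<'E'
from h import *
todo([.6202,.1174,.016],-171.9)
E
```

```text
t 46.2 p [0.6213 0.1205 0.0166] yaw -171.6 tilt [-0.001  0.002 -1.   ] open 0.0854 F [-0. -0.  1.]
 twist z 0.29  shift [ 0.0015 -0.0029  0.0006]
```

Call:
{"fn": "play_rows", "kwargs": {"commands": [{"xyz": [0, 0, 0], "twist": [0, 0, 0], "grip": 0.05}, {"xyz": [0, 0, 0], "twist": [0, 0, 0], "grip": 0.05}, {"xyz": [0, 0, 0], "twist": [0, 0, 0], "grip": 0.05}, {"xyz": [0, 0, 0], "twist": [0, 0, 0], "grip": 0.05}, {"xyz": [0, 0, 0], "twist": [0, 0, 0], "grip": 0.05}]}}

```text
time: 46.65
ee_pos: [0.6224, 0.1205, 0.0183]
orientation: [0.002, -0.073, 0.997, 0.001]
wrist_force: [1.4, 0.8, -0.7]
opening: 0.0611
```

Call:
{"fn": "play_rows", "kwargs": {"commands": [{"xyz": [0, 0, -0.02], "twist": [0, 0, 0], "grip": 0.05}, {"xyz": [0, 0, -0.035], "twist": [0, 0, 0], "grip": 0.05}, {"xyz": [0, 0, -0.035], "twist": [0, 0, 0], "grip": 0.05}, {"xyz": [0, 0, 0], "twist": [0, 0, 6.5], "grip": 0.05}, {"xyz": [0, 0, 0], "twist": [0, 0, 6.5], "grip": 0.05}, {"xyz": [0, 0, 0], "twist": [0, 0, 6.5], "grip": 0.05}, {"xyz": [0, 0, 0], "twist": [0, 0, 0], "grip": 0.05}]}}

```text
time: 47.23
ee_pos: [0.6215, 0.1201, 0.1128]
orientation: [0.001, 0.104, 0.995, 0.002]
wrist_force: [-0.4, -0.7, -0.5]
opening: 0.0605
```

```bash
python3 - <<'E'
from h import *
todo([.3604,.2617,.1],168.8)
E
```

```text
t 47.2 p [0.6215 0.1201 0.1128] yaw 168.0 tilt [-0.001  0.003 -1.   ] open 0.0605 F [-0.4 -0.7 -0.5]
 twist z -0.78  shift [0.2836 0.0882 0.0128]
```

Call:
{"fn": "play_rows", "kwargs": {"commands": [{"xyz": [0.027, 0.0085, 0], "twist": [0, 0, -0.8], "grip": 0.05}, {"xyz": [0.039, 0.012, 0], "twist": [0, 0, 0], "grip": 0.05}, {"xyz": [0.039, 0.012, 0], "twist": [0, 0, 0], "grip": 0.05}, {"xyz": [0.039, 0.012, 0], "twist": [0, 0, 0], "grip": 0.05}, {"xyz": [0.039, 0.012, 0], "twist": [0, 0, 0], "grip": 0.05}, {"xyz": [0.039, 0.012, 0], "twist": [0, 0, 0], "grip": 0.05}, {"xyz": [0.039, 0.012, 0], "twist": [0, 0, 0], "grip": 0.05}, {"xyz": [0.016, 0.005, 0], "twist": [0, 0, 0], "grip": 0.05}]}}

```text
time: 47.9
ee_pos: [0.3619, 0.2552, 0.1092]
orientation: [0.003, 0.088, 0.996, 0.002]
wrist_force: [-0.9, 0.6, -0.3]
opening: 0.061
```

Call:
{"fn": "play_rows", "kwargs": {"commands": [{"xyz": [0, 0, 0], "twist": [0, 0, 0], "grip": 0.05}, {"xyz": [0, 0, 0], "twist": [0, 0, 0], "grip": 0.05}]}}

```text
time: 48.07
ee_pos: [0.357, 0.2562, 0.1091]
orientation: [0.002, 0.082, 0.997, 0.002]
wrist_force: [0.0, 0.0, -0.4]
opening: 0.0611
```

```bash
python3 - <<'E'
from h import *
todo([.3604,.2617,.022],168.8)
E
```

```text
t 48.1 p [0.357  0.2562 0.1091] yaw 170.5 tilt [-0.004  0.003 -1.   ] open 0.0611 F [ 0.   0.  -0.4]
 twist z 1.75  shift [-0.0022  0.006   0.0871]
```

Call:
{"fn": "play_rows", "kwargs": {"commands": [{"xyz": [-0.001, 0.006, 0], "twist": [0, 0, 1.6], "grip": 0.05}, {"xyz": [0, 0, 0.018], "twist": [0, 0, 0], "grip": 0.05}, {"xyz": [0, 0, 0.02], "twist": [0, 0, 0], "grip": 0.05}, {"xyz": [0, 0, 0.01], "twist": [0, 0, 0], "grip": 0.05}, {"xyz": [0, 0, 0], "twist": [0, 0, 0], "grip": 0.05}, {"xyz": [0, 0, 0], "twist": [0, 0, 0], "grip": 0.05}]}}

```text
time: 48.57
ee_pos: [0.3688, 0.2617, 0.0612]
orientation: [0.006, 0.094, 0.996, 0.003]
wrist_force: [0.9, 0.5, -0.4]
opening: 0.061
```

```bash
python3 - <<'E'
from h import *
todo([.3604,.2617,.022],168.8)
E
```

```text
t 48.6 p [0.3688 0.2617 0.0612] yaw 169.2 tilt [-0.012  0.007 -1.   ] open 0.061 F [ 0.9  0.5 -0.4]
 twist z 0.37  shift [ 0.0082 -0.0016  0.0392]
```

Call:
{"fn": "play_rows", "kwargs": {"commands": [{"xyz": [0.008, -0.001, 0.003], "twist": [0.4, 0.7, 0.3], "grip": 0.05}, {"xyz": [0.002, 0, 0.012], "twist": [0, 0, 0], "grip": 0.05}, {"xyz": [0, 0, 0.011], "twist": [0, 0, 0], "grip": 0.05}, {"xyz": [0, 0, 0.007], "twist": [0, 0, 0], "grip": 0.05}, {"xyz": [0, 0, 0.003], "twist": [0, 0, 0], "grip": 0.05}, {"xyz": [0, 0, 0.001], "twist": [0, 0, 0], "grip": 0.05}]}}

```text
time: 49.07
ee_pos: [0.3629, 0.2629, 0.0258]
orientation: [0.001, 0.098, 0.995, 0.001]
wrist_force: [0.7, 0.2, -1.1]
opening: 0.0611
```

```bash
python3 - <<'E'
from h import *
todo([.3604,.2617,.022],168.8)
E
```

```text
t 49.1 p [0.3629 0.2629 0.0258] yaw 168.7 tilt [-0.002  0.002 -1.   ] open 0.0611 F [ 0.7  0.2 -1.1]
 twist z -0.1  shift [ 0.0023 -0.0016  0.0038]
```

Call:
{"fn": "play_rows", "kwargs": {"commands": [{"xyz": [0, 0, 0.002], "twist": [0, 0, 0], "grip": 0.05}, {"xyz": [0, 0, 0.002], "twist": [0, 0, 0], "grip": 0.05}, {"xyz": [0, 0, 0.002], "twist": [0, 0, 0], "grip": 0.05}, {"xyz": [0, 0, 0.001], "twist": [0, 0, 0], "grip": 0.05}, {"xyz": [0, 0, 0.001], "twist": [0, 0, 0], "grip": 0.05}]}}

```text
time: 49.48
ee_pos: [0.3639, 0.2633, 0.021]
orientation: [0.002, 0.098, 0.995, 0.001]
wrist_force: [-2.3, -1.2, 9.8]
opening: 0.0609
```

Call:
{"fn": "play_rows", "kwargs": {"commands": [{"xyz": [0, 0, 0], "twist": [0, 0, 0], "grip": 0.074}, {"xyz": [0, 0, 0], "twist": [0, 0, 0], "grip": 0.074}, {"xyz": [0, 0, 0], "twist": [0, 0, 0], "grip": 0.074}, {"xyz": [0, 0, -0.02], "twist": [0, 0, 0], "grip": 0.074}, {"xyz": [0, 0, -0.035], "twist": [0, 0, 0], "grip": 0.074}, {"xyz": [0, 0, -0.035], "twist": [0, 0, 0], "grip": 0.08}]}}

```text
time: 49.98
ee_pos: [0.3591, 0.2609, 0.108]
orientation: [-0.003, 0.098, 0.995, -0.002]
wrist_force: [1.1, 0.1, 0.4]
opening: 0.08
```

Call:
{"fn": "play_rows", "kwargs": {"commands": [{"xyz": [0, 0, 0], "twist": [0, 0, -7], "grip": 0.0854}, {"xyz": [0, 0, 0], "twist": [0, 0, -7], "grip": 0.0854}, {"xyz": [0, 0, 0], "twist": [0, 0, -2], "grip": 0.0854}, {"xyz": [0, 0, 0], "twist": [0, 0, 0], "grip": 0.0854}]}}

```text
time: 50.32
ee_pos: [0.3645, 0.2637, 0.1166]
orientation: [0.004, -0.048, 0.999, 0.002]
wrist_force: [-0.5, 0.0, -0.8]
opening: 0.0853
```

```bash
python3 - <<'E'
from h import *
todo([.5796,.2746,.1],-175.4)
E
```

```text
t 50.3 p [0.3645 0.2637 0.1166] yaw -174.5 tilt [-0.008  0.003 -1.   ] open 0.0853 F [-0.5  0.  -0.8]
 twist z 0.88  shift [-0.2153 -0.0063  0.0166]
```

Call:
{"fn": "play_rows", "kwargs": {"commands": [{"xyz": [-0.025, -0.001, 0], "twist": [0.2, 0.4, 0.9], "grip": 0.0854}, {"xyz": [-0.038, -0.001, 0], "twist": [0, 0, 0], "grip": 0.0854}, {"xyz": [-0.038, -0.001, 0], "twist": [0, 0, 0], "grip": 0.0854}, {"xyz": [-0.038, -0.001, 0], "twist": [0, 0, 0], "grip": 0.0854}, {"xyz": [-0.038, -0.001, 0], "twist": [0, 0, 0], "grip": 0.0854}, {"xyz": [-0.036, -0.001, 0], "twist": [0, 0, 0], "grip": 0.0854}, {"xyz": [0, 0, 0], "twist": [0, 0, 0], "grip": 0.0854}, {"xyz": [0, 0, 0], "twist": [0, 0, 0], "grip": 0.0854}]}}

```text
time: 50.98
ee_pos: [0.5829, 0.2737, 0.1106]
orientation: [-0.003, -0.035, 0.999, -0.001]
wrist_force: [-0.9, -0.2, 0.6]
opening: 0.0855
```

```bash
python3 - <<'E'
from h import *
todo([.5796,.2746,.02],-175.4)
E
```

```text
t 51.0 p [0.5829 0.2737 0.1106] yaw -176.0 tilt [ 0.006 -0.002 -1.   ] open 0.0855 F [-0.9 -0.2  0.6]
 twist z -0.55  shift [0.0032 0.0012 0.0906]
```

Call:
{"fn": "play_rows", "kwargs": {"commands": [{"xyz": [0.002, 0, 0], "twist": [0, -0.3, -0.5], "grip": 0.0854}, {"xyz": [0, 0, 0.015], "twist": [0, 0, 0], "grip": 0.0854}, {"xyz": [0, 0, 0.02], "twist": [0, 0, 0], "grip": 0.0854}, {"xyz": [0, 0, 0.01], "twist": [0, 0, 0], "grip": 0.0854}, {"xyz": [0, 0, 0], "twist": [0, 0, 0], "grip": 0.0854}, {"xyz": [0, 0, 0], "twist": [0, 0, 0], "grip": 0.0854}]}}

```text
time: 51.48
ee_pos: [0.575, 0.2732, 0.0637]
orientation: [-0.002, -0.04, 0.999, -0.001]
wrist_force: [0.2, -0.1, 0.9]
opening: 0.0857
```

```bash
python3 - <<'E'
from h import *
todo([.5796,.2746,.02],-175.4)
E
```

```text
t 51.5 p [0.575  0.2732 0.0637] yaw -175.4 tilt [ 0.004 -0.003 -1.   ] open 0.0857 F [ 0.2 -0.1  0.9]
 twist z -0.03  shift [-0.0047  0.001   0.0437]
```

Call:
{"fn": "play_rows", "kwargs": {"commands": [{"xyz": [-0.003, 0.001, 0.008], "twist": [0, 0, 0], "grip": 0.0854}, {"xyz": [0, 0, 0.013], "twist": [0, 0, 0], "grip": 0.0854}, {"xyz": [0, 0, 0.011], "twist": [0, 0, 0], "grip": 0.0854}, {"xyz": [0, 0, 0.007], "twist": [0, 0, 0], "grip": 0.0854}, {"xyz": [0, 0, 0.003], "twist": [0, 0, 0], "grip": 0.0854}, {"xyz": [0, 0, 0.001], "twist": [0, 0, 0], "grip": 0.0854}]}}

```text
time: 51.98
ee_pos: [0.579, 0.276, 0.0224]
orientation: [0.001, -0.041, 0.999, -0.0]
wrist_force: [-1.5, -0.1, 0.7]
opening: 0.0853
```

Call:
{"fn": "play_rows", "kwargs": {"commands": [{"xyz": [0, 0, 0], "twist": [0, 0, 0], "grip": 0.05}, {"xyz": [0, 0, 0], "twist": [0, 0, 0], "grip": 0.05}, {"xyz": [0, 0, 0], "twist": [0, 0, 0], "grip": 0.05}, {"xyz": [0, 0, 0], "twist": [0, 0, 0], "grip": 0.05}, {"xyz": [0, 0, 0], "twist": [0, 0, 0], "grip": 0.05}]}}

```text
time: 52.4
ee_pos: [0.58, 0.2763, 0.0237]
orientation: [0.002, -0.04, 0.999, -0.0]
wrist_force: [0.3, -0.1, -1.5]
opening: 0.0607
```

Call:
{"fn": "play_rows", "kwargs": {"commands": [{"xyz": [0, 0, -0.02], "twist": [0, 0, 0], "grip": 0.05}, {"xyz": [0, 0, -0.04], "twist": [0, 0, 0], "grip": 0.05}, {"xyz": [0, 0, -0.04], "twist": [0, 0, 0], "grip": 0.05}, {"xyz": [0, 0, -0.04], "twist": [0, 0, 0], "grip": 0.05}, {"xyz": [0, 0, -0.02], "twist": [0, 0, 0], "grip": 0.05}, {"xyz": [0, 0, 0], "twist": [0, 0, 5.4], "grip": 0.05}, {"xyz": [0, 0, 0], "twist": [0, 0, 5.4], "grip": 0.05}, {"xyz": [0, 0, 0], "twist": [0, 0, 0], "grip": 0.05}]}}

```text
time: 53.07
ee_pos: [0.5777, 0.2756, 0.1906]
orientation: [0.0, 0.058, 0.998, -0.001]
wrist_force: [-0.5, -0.4, -1.5]
opening: 0.0611
```

```bash
python3 - <<'E'
from h import *
todo([.3523,-.3202,.19],173.8)
E
```

```text
t 53.1 p [0.5777 0.2756 0.1906] yaw 173.4 tilt [-0.001 -0.001 -1.   ] open 0.0611 F [-0.5 -0.4 -1.5]
 twist z -0.42  shift [ 1.597e-01 -6.166e-01  6.000e-04]
```

Call:
{"fn": "play_rows", "kwargs": {"commands": [{"xyz": [0.006, -0.022, 0], "twist": [0, 0, 0], "grip": 0.05}, {"xyz": [0.009, -0.035, -0.001], "twist": [0, 0, 0], "grip": 0.05}, {"xyz": [0.009, -0.035, -0.001], "twist": [0, 0, 0], "grip": 0.05}, {"xyz": [0.009, -0.035, -0.001], "twist": [0, 0, 0], "grip": 0.05}, {"xyz": [0.009, -0.035, -0.001], "twist": [0, 0, 0], "grip": 0.05}, {"xyz": [0.009, -0.035, -0.001], "twist": [0, 0, 0], "grip": 0.05}, {"xyz": [0.009, -0.035, -0.001], "twist": [0, 0, 0], "grip": 0.05}, {"xyz": [0.009, -0.035, -0.001], "twist": [0, 0, 0], "grip": 0.05}]}}

```text
time: 53.73
ee_pos: [0.4779, 0.0147, 0.1934]
orientation: [0.0, 0.04, 0.999, 0.001]
wrist_force: [0.4, -0.8, -1.4]
opening: 0.0611
```

Call:
{"fn": "play_rows", "kwargs": {"commands": [{"xyz": [0.009, -0.035, -0.001], "twist": [0, 0, 0], "grip": 0.05}, {"xyz": [0.009, -0.035, -0.001], "twist": [0, 0, 0], "grip": 0.05}, {"xyz": [0.009, -0.035, -0.001], "twist": [0, 0, 0], "grip": 0.05}, {"xyz": [0.009, -0.035, -0.001], "twist": [0, 0, 0], "grip": 0.05}, {"xyz": [0.009, -0.035, -0.001], "twist": [0, 0, 0], "grip": 0.05}, {"xyz": [0.009, -0.035, -0.001], "twist": [0, 0, 0], "grip": 0.05}, {"xyz": [0.009, -0.035, -0.001], "twist": [0, 0, 0], "grip": 0.05}, {"xyz": [0.009, -0.035, -0.001], "twist": [0, 0, 0], "grip": 0.05}]}}

```text
time: 54.4
ee_pos: [0.3765, -0.2701, 0.1993]
orientation: [-0.001, 0.028, 1.0, 0.001]
wrist_force: [0.4, 0.1, -1.3]
opening: 0.0608
```

```bash
python3 - <<'E'
from h import *
todo([.3523,-.3202,.1],173.8)
a=snap("top","top5.png");cv2.imwrite('pics/chk5.png',cv2.resize(a[200:310,100:400],(800,293),interpolation=cv2.INTER_CUBIC))
E
```

```text
t 54.4 p [ 0.3765 -0.2701  0.1993] yaw 176.8 tilt [ 0.003  0.003 -1.   ] open 0.0608 F [ 0.4  0.1 -1.3]
 twist z 3.03  shift [ 0.0187 -0.0525  0.0993]
```

View pics/chk5.png

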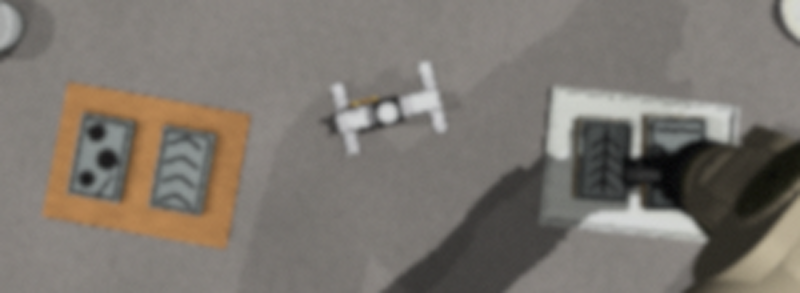

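Call:
{"fn": "play_rows", "kwargs": {"commands": [{"xyz": [0.009, -0.026, 0], "twist": [0, 0, 3], "grip": 0.05}, {"xyz": [0.009, -0.026, 0.01], "twist": [0, 0, 0], "grip": 0.05}, {"xyz": [0, 0, 0.025], "twist": [0, 0, 0], "grip": 0.05}, {"xyz": [0, 0, 0.03], "twist": [0, 0, 0], "grip": 0.05}, {"xyz": [0, 0, 0.02], "twist": [0, 0, 0], "grip": 0.05}, {"xyz": [0, 0, 0], "twist": [0, 0, 0], "grip": 0.05}, {"xyz": [0, 0, 0], "twist": [0, 0, 0], "grip": 0.05}]}}

```text
time: 55.03
ee_pos: [0.3492, -0.3345, 0.1114]
orientation: [-0.001, 0.055, 0.998, -0.002]
wrist_force: [-0.0, -0.4, -1.0]
opening: 0.0613
```

```bash
python3 - <<'E'
from h import *
todo([.3523,-.3202,.0275],173.8)
E
```

```text
t 55.0 p [ 0.3492 -0.3345  0.1114] yaw 173.7 tilt [ 0.001 -0.005 -1.   ] open 0.0613 F [-0.  -0.4 -1. ]
 twist z -0.1  shift [-0.0015  0.0145  0.0839]
```

Call:
{"fn": "play_rows", "kwargs": {"commands": [{"xyz": [-0.001, 0.014, 0], "twist": [-0.3, 0, 0], "grip": 0.05}, {"xyz": [0, 0, 0], "twist": [0, 0, 0], "grip": 0.05}, {"xyz": [0, 0, 0.015], "twist": [0, 0, 0], "grip": 0.05}, {"xyz": [0, 0, 0.02], "twist": [0, 0, 0], "grip": 0.05}, {"xyz": [0, 0, 0.008], "twist": [0, 0, 0], "grip": 0.05}, {"xyz": [0, 0, 0], "twist": [0, 0, 0], "grip": 0.05}, {"xyz": [0, 0, 0], "twist": [0, 0, 0], "grip": 0.05}]}}

```text
time: 55.62
ee_pos: [0.3565, -0.3203, 0.0751]
orientation: [0.003, 0.05, 0.999, -0.003]
wrist_force: [0.8, 0.4, -0.7]
opening: 0.0609
```

```bash
python3 - <<'E'
from h import *
todo([.3523,-.3202,.0275],173.8)
E
```

```text
t 55.6 p [ 0.3565 -0.3203  0.0751] yaw 174.2 tilt [-0.006 -0.007 -1.   ] open 0.0609 F [ 0.8  0.4 -0.7]
 twist z 0.43  shift [ 0.0042 -0.0003  0.0476]
```

Call:
{"fn": "play_rows", "kwargs": {"commands": [{"xyz": [0.003, 0, 0.01], "twist": [-0.4, 0.4, 0.4], "grip": 0.05}, {"xyz": [0, 0, 0.013], "twist": [0, 0, 0], "grip": 0.05}, {"xyz": [0, 0, 0.01], "twist": [0, 0, 0], "grip": 0.05}, {"xyz": [0, 0, 0.006], "twist": [0, 0, 0], "grip": 0.05}, {"xyz": [0, 0, 0.003], "twist": [0, 0, 0], "grip": 0.05}, {"xyz": [0, 0, 0.002], "twist": [0, 0, 0], "grip": 0.05}]}}

```text
time: 56.12
ee_pos: [0.3556, -0.3228, 0.0325]
orientation: [0.002, 0.054, 0.999, -0.002]
wrist_force: [-0.6, 0.6, -1.4]
opening: 0.061
```

```bash
python3 - <<'E'
from h import *
todo([.3523,-.3202,.0275],173.8)
E
```

```text
t 56.1 p [ 0.3556 -0.3228  0.0325] yaw 173.8 tilt [-0.004 -0.004 -1.   ] open 0.061 F [-0.6  0.6 -1.4]
 twist z 0.01  shift [0.0036 0.0023 0.005 ]
```

Lower to contact, release, lift, and move clear for the final check.

Call:
{"fn": "play_rows", "kwargs": {"commands": [{"xyz": [0.002, 0.002, 0.003], "twist": [0, 0, 0], "grip": 0.05}, {"xyz": [0, 0, 0.002], "twist": [0, 0, 0], "grip": 0.05}, {"xyz": [0, 0, 0.002], "twist": [0, 0, 0], "grip": 0.05}, {"xyz": [0, 0, 0.001], "twist": [0, 0, 0], "grip": 0.05}, {"xyz": [0, 0, 0.001], "twist": [0, 0, 0], "grip": 0.05}]}}

```text
time: 56.53
ee_pos: [0.3538, -0.3208, 0.0266]
orientation: [0.002, 0.054, 0.999, -0.003]
wrist_force: [-1.2, 1.5, 6.5]
opening: 0.0611
```

Call:
{"fn": "play_rows", "kwargs": {"commands": [{"xyz": [0, 0, 0], "twist": [0, 0, 0], "grip": 0.072}, {"xyz": [0, 0, 0], "twist": [0, 0, 0], "grip": 0.072}, {"xyz": [0, 0, 0], "twist": [0, 0, 0], "grip": 0.072}, {"xyz": [0, 0, -0.02], "twist": [0, 0, 0], "grip": 0.072}, {"xyz": [0, 0, -0.035], "twist": [0, 0, 0], "grip": 0.072}, {"xyz": [0, 0, -0.035], "twist": [0, 0, 0], "grip": 0.072}, {"xyz": [0, 0, -0.035], "twist": [0, 0, 0], "grip": 0.072}, {"xyz": [0, 0, -0.02], "twist": [0, 0, 0], "grip": 0.072}]}}

```text
time: 57.2
ee_pos: [0.3507, -0.317, 0.1724]
orientation: [-0.001, 0.054, 0.999, 0.001]
wrist_force: [1.1, -2.1, -0.9]
opening: 0.072
```

Call:
{"fn": "play_rows", "kwargs": {"commands": [{"xyz": [0.02, -0.03, 0], "twist": [0, 0, 0], "grip": 0.072}, {"xyz": [0.02, -0.035, 0], "twist": [0, 0, 0], "grip": 0.072}, {"xyz": [0.02, -0.035, 0], "twist": [0, 0, 0], "grip": 0.072}, {"xyz": [0.02, -0.035, 0], "twist": [0, 0, 0], "grip": 0.072}, {"xyz": [0.02, -0.035, 0], "twist": [0, 0, 0], "grip": 0.072}, {"xyz": [0, 0, 0], "twist": [0, 0, 0], "grip": 0.072}, {"xyz": [0, 0, 0], "twist": [0, 0, 0], "grip": 0.072}]}}

```text
time: 57.78
ee_pos: [0.2328, -0.4866, 0.1816]
orientation: [0.004, 0.05, 0.999, -0.007]
wrist_force: [0.0, -0.1, -0.3]
opening: 0.0721
```

```bash
python3 - <<'E'
from h import *
todo([.3,-.5,.2])
a=snap("top","top6.png");b=snap("side","side6.png")
cv2.imwrite('pics/chk6.png',np.hstack([cv2.resize(a[120:310,100:400],(474,300),interpolation=cv2.INTER_CUBIC),cv2.resize(b[100:340,230:460],(288,300),interpolation=cv2.INTER_CUBIC)]))
E
```

```text
t 57.8 p [ 0.2328 -0.4866  0.1816] yaw 174.2 tilt [-0.008 -0.013 -1.   ] open 0.0721 F [ 0.  -0.1 -0.3]
 twist z 0.0  shift [-0.0682 -0.0066 -0.0184]
```

View pics/chk6.png

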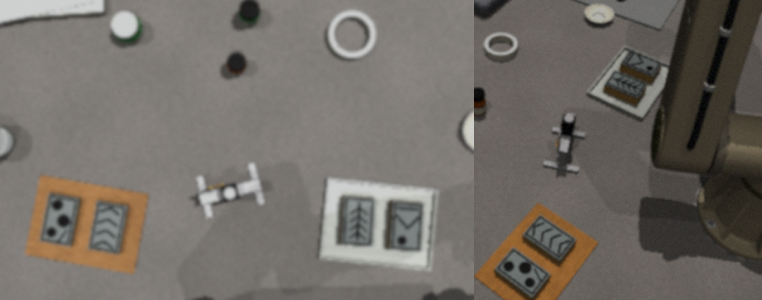

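Blocks c and a lie in the galley at (356,222) and (404,226). Blocks d and b lie on the card at (61,220) and (108,227). The gauge stands clear at (229,192), and the jars, tape and dish have not moved.

```bash
python3 -c "
from plant import robot
print(robot.job_done())"
```

```text
the job is handed in; nothing more can be done
None
```

I've handed the job in at 57.8 s of robot time. I pushed all four blocks onto their backs, set the gauge astride a, b, c and d in that order, laid a and c in the galley and b and d on the card, and stood the gauge back on the bench.

**Last pictures (top and side):** all four blocks lie carving up. They sit about 48 mm either side of the galley's and card's centres, inside the 85 mm limit. The gauge stands clear, the visible jars, tape and dish look unmoved, and the arm was clear of everything.

**Gauge readings:** I could not read the pointer in the blurred pictures, so I have no plunger reading for any block. I sorted full-height from low by the thickness I measured while the blocks stood on end. That gave about 29 mm for a and c and 21–22 mm for b and d, without the lino sheet, and it agrees with the end condition in the task text. That the feet were down rests on the tool height (102 mm each time, as when I gripped the gauge on the bench) and the rising wrist force. For a and b, side pictures also showed the gauge astride.

**Other points:**
- Pressing down on block b pushed the wrist force to 26.7 N for a moment. The feet were on the bench by then, so the block should have felt only the spring.
- I gripped d too high the first time, so I let go and gripped it again lower before lifting.
- I took the gauge and galley as not knocked during the run because they looked in place in the pictures. The hand-in gave no verdict.

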